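# Blow the dust out of heat sinks in a windowed blow-off box

### The arm

A 6-joint arm with a two-finger parallel gripper is mounted at the origin on a cart in front of the work surface, level with it; the furniture and walls round the work are solid. World frame = base frame: x ahead of the robot, y to its left, z up, the work surface at z = 0. Lengths are in mm, angles in degrees, forces in N, time in s.
With the tool pointing down it reaches from about 325 to 875 mm from the base axis. Payload 4.4 kg.
Tool frame: the origin (TCP) lies midway between the tips of the shut fingers; the grasp point (between the pads) lies 19 mm behind it (robot.tcp_to_grasp is the distance from the TCP to the grasp point, in mm); z points along the fingers, y is the line along which they close (so a half turn about z gives the same grasp; the last joint's range is limited). The gripper opens to 85 mm and grips with 20 to 120 N. Pads are 22 mm wide; open, the fingers measure 114 mm over their backs; the gripper's body (76 mm by 85 mm) begins 54 mm behind the grasp point. The pads swing forward as they close: fully open they stand 13 mm farther back than shut.
Start: joints at [-84.597, 11.837, 88.321, -0, 79.842, -8.623], TCP at [139.345, -557.862, 231.282] pointing down, gripper open.
Joint ranges: [-156.59, 156.59], [-49.26, 127.26], [12.9, 141.05], [-63.56, 243.56], [4.71, 150.69], [-161.64, 161.64]. Speed limits (degrees/s): [159.86, 159.86, 180, 180, 180, 180].

### API

Orientations are given as [roll, pitch, yaw] about the fixed x, y, z axes, in that order (R = Rz(yaw) Ry(pitch) Rx(roll)).
In Python, from rig import robot gives the robot as it stands. The module is installed in compiled form; this text tells all that it offers.
- The arm moves only by the tool servo_tool, never from a script. Its argument "plan" is a list of rows, each a list of 3 entries, a list of its own where there are three numbers: the turn, a rotation vector about the tool's x, y, z in degrees, then the shift along the tool's x, y, z in m, then the closure, from 0 (fully open) to 1 (shut). A call has 1 to 8 rows; each row shifts and turns the commanded pose from where the row before left it, along the tool's axes as they then stand; what a row does not reach is not made up. A row lasts 1/12 s, in which the tool goes at most 41.7 mm and 7.16 degrees, less where a joint would pass 70% of its speed; a pose out of reach is approached as far as the arm can. A call is refused whole if a number of a shift passes 0.0417 or a number of a turn 7.16, either way. A call with a gripper value outside its range is refused whole. The fingers move at their own pace and stop on an object; the grip force is fixed at half the most. Time passes only in rows, so rows that do not move let the fingers close. It gives the time, the measured TCP pose, the force, the opening and the grip force at its end, in the units of the state.
- robot.observe(): the state, without advancing time (a new reading comes with each control period).
- robot.grab_frame(name): name is "scene" or "top"; returns the picture (384x512x3 uint8, red, green, blue); there is no depth.
- robot.camera_info(name): a dict with "intrinsics" (3x3 intrinsics, pixels), "rvec" (rotation vector, rad) and "tvec" (3), from world to camera coordinates, as OpenCV has them. Camera axes: x right, y down, z forward; pixel columns grow to the right and rows downward; lengths in mm; the calibration is good to about 2 mm. A picture is of the moment at which its call begins. camera_info takes no time and is no camera call.
- robot.hand_in(): hands the job in; it is judged then, once.
The state is a dict: "time_s": time; "q": joint angles; "qd": joint speeds; "tau": joint torques, N m; "tool_pos": TCP position; "tcp_rot": TCP orientation; "force": force on the tool from outside, world axes, zero at the start; "wrist_torque": the same for the moment, N m; "gripper_width": finger opening in mm; "grasp_force": force on a finger pad.
Only numpy, scipy, OpenCV 4.12 (cv2) and the standard library are available. Lean on these libraries where they do the work, as an engineer would, in place of code of your own. Each camera call takes 0.05 s, during which the arm holds its last target. There are 200 camera calls.

### The job

Clean the heat sinks that lie on the grey mat: slide the window of the blow-off box open, put them all in its chamber, shut the window fully, then press the round key gently, with about 6 N, and keep it pressed for two full seconds. Then slide the window open, put all the heat sinks into the shallow metal tray, shut the window fully again and press the long bar key for a second to put the box on standby. Press keys with the fingertips and only while the window is shut, never with more than 20 N, leave the small square key alone, and do not disturb the screw jar, the tape roll or the USB stick.

Things in the scene. Friction and masses are not known exactly. Their poses are not given: they have to be found in the camera images.
- dust_box: fixed grey box, 160 mm in x, y -174 to +256 mm of its origin (under it, at table height). Own x points away from the robot, y left, z up. From +y to -y: key panel (y 170 to 256 mm, top z 64 mm), chamber (open on top, opening 140 mm in x, y 5 to 165 mm), closed bay (y -170 to 0, top z 60 mm) over which the window parks. Rails on the front and back edges rise to z 70 mm
- well_floor (a point): centre of the chamber's floor, 18 mm above the table, axes as dust_box. The sunken well is 56 mm in x by 160 mm in y; along its front and back runs a ledge 42 mm wide and 6 mm higher than the floor. Three heat sinks fit in a row along y, 50 mm apart. The window's underside passes 45 mm above this floor
- window (a joint): how far the clear sliding window is open, m: 0 is fully shut over the chamber, 0.160 is fully open over the bay; it slides along the box's -y. It stays where it is left; friction about 1.5 N plus light damping
- window_grip (a point): middle of the top edge of the window's upright black grip fin, which moves with the window. The fin is 60 mm long in the box's x, 10 mm thick in its y, and stands 25 mm above the window's clear plate; axes as dust_box
- blast_key: round membrane key, 30 mm across, at the robot's end (-x) of the panel; air blows while it is pressed. Origin on its axis, 4 mm below its flat level top face, which stands 4 mm above the panel. It gives at most 3 mm, straight down, with a spring of 4 N per mm (12 N at the stop), and counts as pressed from 3 N up; more than 20 N breaks it
- standby_key: long bar-shaped membrane key, 18 mm in the box's x by 36 mm in y, in the middle of the panel, 48 mm behind (+x) the round key; origin 4 mm below its flat top face; same spring and limits as the round key
- menu_key: small square membrane key, 16 x 16 mm, at the far (+x) end of the panel, 48 mm behind the bar key; not to be pressed (2 N or more counts). Origin 4 mm below its top face
- mat: fixed pale grey mat, 190 x 190 x 3 mm, on which the heat sinks start; origin at the centre of its underside
- tray_in (a point): centre of the inner floor of the fixed shallow aluminium tray, 180 mm (own x) by 130 mm (own y) outside, walls 4 mm thick and 12 mm high from the table; the floor is 4 mm thick. x and y are the tray's own axes
- heatsink_1: black finned heat sink, 40 x 40 x 22 mm, about 90 g; origin at the centre of its underside, z through the fins upward as it starts. It may end up in any orientation. Absent in some starts (None); all heat sinks are alike
- heatsink_2: black finned heat sink, 40 x 40 x 22 mm, about 90 g; origin at the centre of its underside, z through the fins upward as it starts. It may end up in any orientation. Absent in some starts (None); all heat sinks are alike
- heatsink_3: black finned heat sink, 40 x 40 x 22 mm, about 90 g; origin at the centre of its underside, z through the fins upward as it starts. It may end up in any orientation. Absent in some starts (None); all heat sinks are alike
- screw_jar: bystander: clear screw jar with green cap, 54 mm across, 66 mm high; origin at the centre of its underside
- tape_electrical: bystander: roll of black tape lying flat, 62 mm across, 19 mm high; origin at the centre of its underside
- usb_stick: bystander: red USB stick, 18 x 56 x 8 mm; origin under its middle

How it is judged (in metres and radians):
On the way, in this order (a step that is already met when the one before it is completed fails the run):
1. the window is slid open (0.145 m or more) (value of joint window above 0.145 m), for 0.1 s.
2. all heat sinks lie in the chamber, let go, and the window is shut to within 6 mm (x of heatsink_1 in the frame of well_floor between -0.045 and 0.045 m and y of heatsink_1 in the frame of well_floor between -0.08 and 0.08 m and z of heatsink_1 in the frame of well_floor between -0.01 and 0.03 m and x of heatsink_2 in the frame of well_floor between -0.045 and 0.045 m and y of heatsink_2 in the frame of well_floor between -0.08 and 0.08 m and z of heatsink_2 in the frame of well_floor between -0.01 and 0.03 m and x of heatsink_3 in the frame of well_floor between -0.045 and 0.045 m and y of heatsink_3 in the frame of well_floor between -0.08 and 0.08 m and z of heatsink_3 in the frame of well_floor between -0.01 and 0.03 m and contact force between the fingers and heatsink_1 below 0.05 N and contact force between the fingers and heatsink_2 below 0.05 N and contact force between the fingers and heatsink_3 below 0.05 N and value of joint window below 0.006 m), for 0.2 s.
3. the round key is pressed with 3 N or more by the fingertips for 1.5 s without a break, the window shut and the heat sinks inside (x of heatsink_1 in the frame of well_floor between -0.045 and 0.045 m and y of heatsink_1 in the frame of well_floor between -0.08 and 0.08 m and z of heatsink_1 in the frame of well_floor between -0.01 and 0.03 m and x of heatsink_2 in the frame of well_floor between -0.045 and 0.045 m and y of heatsink_2 in the frame of well_floor between -0.08 and 0.08 m and z of heatsink_2 in the frame of well_floor between -0.01 and 0.03 m and x of heatsink_3 in the frame of well_floor between -0.045 and 0.045 m and y of heatsink_3 in the frame of well_floor between -0.08 and 0.08 m and z of heatsink_3 in the frame of well_floor between -0.01 and 0.03 m and value of joint window below 0.006 m and contact force between the fingers and blast_key above 3 N), for 1.5 s.
4. the window is slid open again (0.145 m or more) (value of joint window above 0.145 m), for 0.1 s.
5. all heat sinks lie in the tray, let go, and the window is shut to within 6 mm (x of heatsink_1 in the frame of tray_in between -0.083 and 0.083 m and y of heatsink_1 in the frame of tray_in between -0.058 and 0.058 m and z of heatsink_1 in the frame of tray_in between -0.01 and 0.028 m and x of heatsink_2 in the frame of tray_in between -0.083 and 0.083 m and y of heatsink_2 in the frame of tray_in between -0.058 and 0.058 m and z of heatsink_2 in the frame of tray_in between -0.01 and 0.028 m and x of heatsink_3 in the frame of tray_in between -0.083 and 0.083 m and y of heatsink_3 in the frame of tray_in between -0.058 and 0.058 m and z of heatsink_3 in the frame of tray_in between -0.01 and 0.028 m and contact force between the fingers and heatsink_1 below 0.05 N and contact force between the fingers and heatsink_2 below 0.05 N and contact force between the fingers and heatsink_3 below 0.05 N and value of joint window below 0.006 m), for 0.2 s.
6. the bar key is pressed with 3 N or more by the fingertips for 0.4 s, the window shut (value of joint window below 0.006 m and contact force between the fingers and standby_key above 3 N), for 0.4 s.
At the end, for the whole second after the job is handed in: Every heat sink present rests in the tray (its origin within 83 mm in x and 58 mm in y of the middle of the tray's floor and less than 28 mm above it), at rest, and the window is shut to within 6 mm (x of heatsink_1 in the frame of tray_in between -0.083 and 0.083 m and y of heatsink_1 in the frame of tray_in between -0.058 and 0.058 m and z of heatsink_1 in the frame of tray_in between -0.01 and 0.028 m and x of heatsink_2 in the frame of tray_in between -0.083 and 0.083 m and y of heatsink_2 in the frame of tray_in between -0.058 and 0.058 m and z of heatsink_2 in the frame of tray_in between -0.01 and 0.028 m and x of heatsink_3 in the frame of tray_in between -0.083 and 0.083 m and y of heatsink_3 in the frame of tray_in between -0.058 and 0.058 m and z of heatsink_3 in the frame of tray_in between -0.01 and 0.028 m and value of joint window below 0.006 m and linear speed of each of heatsink_1, heatsink_2, heatsink_3 below 0.02 m/s); the robot touches nothing.
It fails at once if a key is pressed with more than 20 N (contact force between the fingers and blast_key above 20 N or contact force between the fingers and standby_key above 20 N or contact force between the fingers and menu_key above 20 N).
It fails at once if the small square key is pressed (more than 2 N) (contact force between the fingers and menu_key above 2 N).
It fails at once if the round or the bar key is pressed while the window is more than 20 mm open ((contact force between the fingers and blast_key above 2 N or contact force between the fingers and standby_key above 2 N) and value of joint window above 0.02 m).
It fails at once if a bystander is moved by more than 40 mm (distance of any of screw_jar, tape_electrical, usb_stick from where it was at the start of the episode above 0.04 m).
Of heatsink_1, heatsink_2, heatsink_3 only 2 to 3 are there at a start; the rules pass over those that are not, and their reading is None.
At some moment in a run one of heatsink_1, heatsink_2, heatsink_3 may be knocked a few centimetres aside while the robot is not near it.
Once in a run the grip may slacken for a moment while it holds something.
It also fails if it takes over 210 s, if anything falls off the work surface, if the arm or the gripper's body presses on something with over 40 N, if the wrist force passes 120 N, or if a joint passes its speed limit or range.

## Working session

There is one attempt and no reset: what is moved stays moved. The work goes in short steps, Python scripts to look and compute and a tool call to move; the robot and the scene stay as the last step left them, time stands still between calls to the robot, and variables do not carry over. Pictures are saved under pics/ and viewed, at most 14 in all, crops included, and the job is handed in when it is done.

Besides the shell and the picture viewer there is one more tool, called after ">>>" by a JSON object that holds its "op" and its "data". servo_tool: Moves the arm, as the interface text tells. Its arguments: {"type":"object","properties":{"plan":{"type":"array","items":{"type":"array"}}},"required":["plan"]}

```bash
mkdir -p pics; cat > h.py <<'E'
import numpy as np, cv2
from rig import robot
def cam(n):
    c=robot.camera_info(n); return np.array(c['intrinsics'],float),np.array(c['rvec'],float),np.array(c['tvec'],float)
def w(n,u,v,z):
    K,r,t=cam(n); R=cv2.Rodrigues(r)[0]; d=R.T@np.linalg.inv(K)@np.array([u,v,1.]); o=-R.T@t.ravel()
    return np.round(o+d*(z-o[2])/d[2],1)
def px(n,p):
    K,r,t=cam(n); return np.round(cv2.projectPoints(np.array([p],float),r,t,K,None)[0].ravel(),1)
def snap(n,f,crop=None,s=1):
    im=robot.grab_frame(n)[:,:,::-1]
    if crop: im=im[crop[1]:crop[3],crop[0]:crop[2]]
    cv2.imwrite('pics/'+f,cv2.resize(im,None,fx=s,fy=s,interpolation=cv2.INTER_CUBIC))
E
python3 - <<'E'
from h import *
snap('top','t0.png',s=1.5);snap('scene','s0.png',s=1.5)
for n in('top','scene'):
    K,r,t=cam(n);print(n,K.tolist(),(-cv2.Rodrigues(r)[0].T@t.ravel()))
print(robot.observe())
E
```

```text
top [[373.7179488031688, 0.0, 257.32139497072376], [0.0, 373.7179488031688, 196.00803911995433], [0.0, 0.0, 1.0]] [ 274.35152857  -34.7529429  1419.69576256]
scene [[455.28945484396644, 0.0, 254.3994947939942], [0.0, 455.28945484396644, 191.34954984112412], [0.0, 0.0, 1.0]] [ -470.19987234 -1246.69305623  1114.17221759]
{'time_s': 0.1, 'q': array([-8.45981687e+01,  1.18816046e+01,  8.83987517e+01,  7.34044184e-05,
        7.98407839e+01, -8.62262255e+00]), 'qd': array([-0.00917057, -0.18804416, -0.12240462,  0.03804493,  0.03204485,
        0.01960654]), 'tau': array([-4.89429694e-04, -3.84092188e+01, -2.92548931e+01, -1.87448086e-04,
        4.85518249e-03, -7.37588039e-06]), 'tool_pos': array([ 139.27014499, -557.16132414,  230.2019939 ]), 'tcp_rot': array([-1.79880240e+02, -1.82334383e-02,  1.40244218e+01]), 'force': array([ 0.54451685, -1.14134816,  0.01725113]), 'wrist_torque': array([-0.01077753, -0.03382989, -0.02573312]), 'grasp_force': 0.0, 'gripper_width': 85.63682891308744}
```

View pics/t0.png

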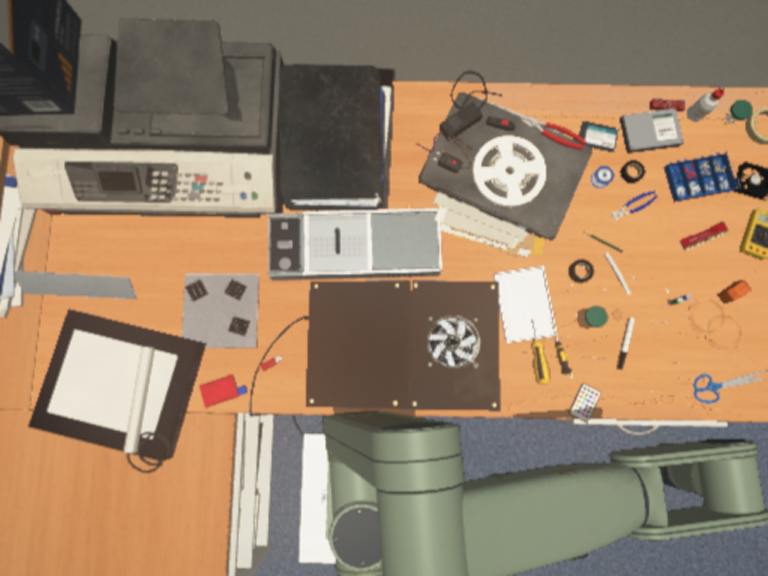

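View pics/s0.png

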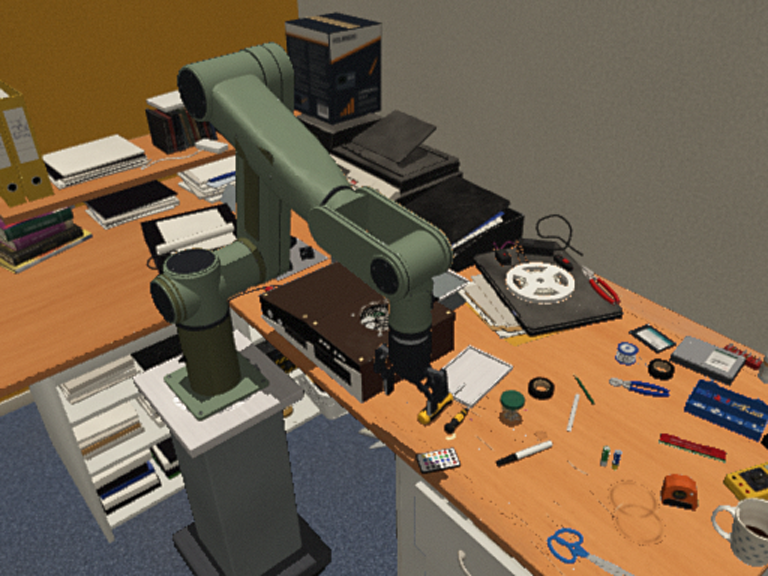

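```bash
python3 - <<'E'
from h import *
snap('top','t1.png',(112,130,302,230),4)
snap('top','t2.png',(280,130,430,240),5)
snap('scene','s1.png',(150,150,350,290),4)
E
```

```text
(no output)
```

View pics/t1.png

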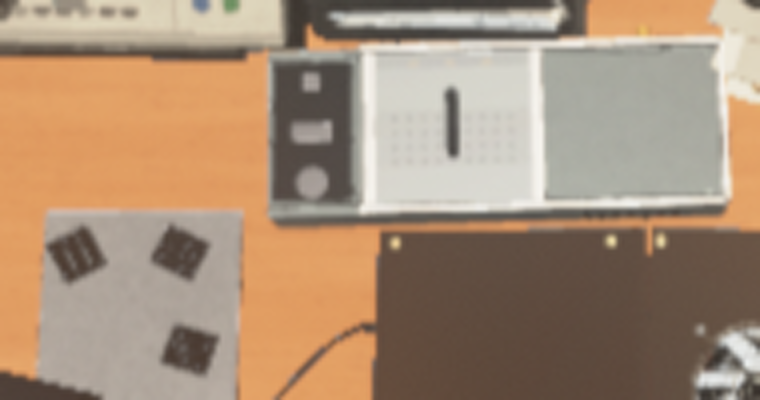

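View pics/t2.png

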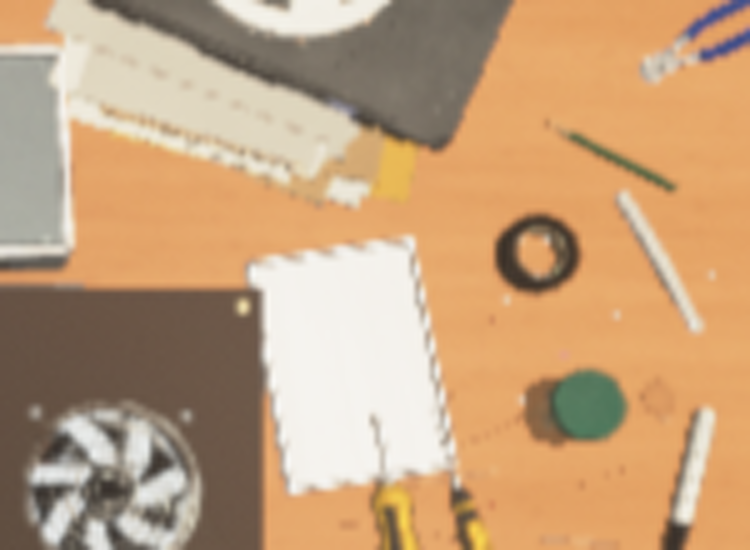

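View pics/s1.png

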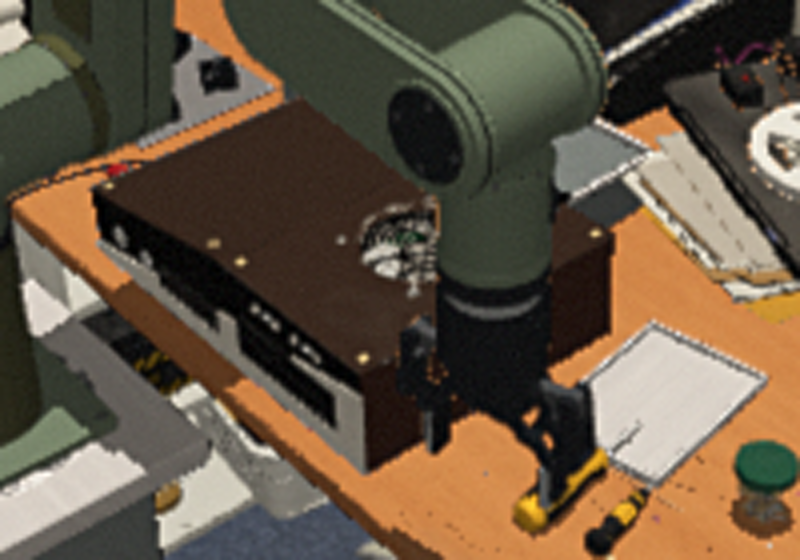

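```bash
python3 - <<'E'
from h import *
c1=lambda u,v:(112+u/4,130+v/4)
c2=lambda u,v:(280+u/5,130+v/5)
for nm,u,v,z in [('round',312,183,68),('bar',312,131,68),('sq',312,82,68),('finA',452,90,92),('finB',454,155,92),('fin',452,122,92),('box rail FL',272,207,70),('FR',728,202,70),('BL',272,52,70),('BR',725,42,70),('hsA',77,255,25),('hsB',181,252,25),('hsC',190,350,25),('plateL',370,130,66),('plateR',538,130,66),('chassis',380,235,100)]:
    print(nm,w('top',*c1(u,v),z))
for u,v in [(248,268),(413,237),(455,465),(290,493)]: print('tray',w('top',*c2(u,v),12))
for u,v,z in [(537,253,19),(588,405,66),(375,415,5)]: print(w('top',*c2(u,v),z))
print('usb',w('top',272/1.5,364/1.5,5))
# chassis height from scene top corners s1
for u,v in[(362,357),(600,232)]:
  for z in(80,100,120,140):print(z,w('scene',150+u/4,150+v/4,z),end=' ')
for u,v in[(263,287)]:
  for z in(80,100,120,140):print(z,w('top',*c2(u,v),z))
# heat-sink angle: minAreaRect on dark mask
im=robot.grab_frame('top')
g=cv2.resize(im,None,fx=4,fy=4,interpolation=cv2.INTER_CUBIC).max(2)
m=((g<105)*255).astype('uint8')
for (u,v) in[(77,255),(181,252),(190,350)]:
    a,b=c1(u,v);a*=4;b*=4;x0=int(a-36);y0=int(b-36)
    s=m[y0:y0+72,x0:x0+72]; s=cv2.morphologyEx(s,cv2.MORPH_CLOSE,np.ones((9,9)))
    c=max(cv2.findContours(s,0,2)[0],key=cv2.contourArea)
    r=cv2.minAreaRect(c);p=cv2.boxPoints(r)+[x0+.0,y0]
    W=np.array([w('top',*(q/4),25) for q in p]);e=W[1]-W[0];print(r,W.mean(0),np.linalg.norm(e),np.linalg.norm(W[2]-W[1]),np.degrees(np.arctan2(e[1],e[0])))
E
```

```text
round [563.7 209.2  68. ]
bar [613.  211.4  68. ]
sq [660.  213.6  68. ]
finA [648.   80.7  92. ]
finB [587.  77.  92.]
fin [617.8  79.8  92. ]
box rail FL [540.1 244.5  70. ]
FR [ 552.4 -174.7   70. ]
BL [687.6 251.9  70. ]
BR [ 705.4 -171.7   70. ]
hsA [499.5 435.3  25. ]
hsB [504.1 337.5  25. ]
hsC [411.5 323.6  25. ]
plateL [615.5 158.   66. ]
plateR [618.4   1.9  66. ]
chassis [510.4 140.4 100. ]
tray [ 554.7 -317.6   12. ]
tray [ 581.4 -445.3   12. ]
tray [ 405.9 -472.1   12. ]
tray [ 382.6 -346.8   12. ]
[ 569.1 -538.1   19. ]
[ 446.5 -554.2   66. ]
[ 443.7 -414.4    5. ]
usb [320.1 241.4   5. ]
80 [ 266.2 -243.9   80. ] 100 [ 252.  -263.3  100. ] 120 [ 237.7 -282.7  120. ] 140 [ 223.5 -302.1  140. ] 80 [ 555. -248.   80.] 100 [ 535.2 -267.3  100. ] 120 [ 515.4 -286.6  120. ] 140 [ 495.5 -305.9  140. ] 80 [ 527.3 -314.7   80. ]
100 [ 523.5 -310.5  100. ]
120 [ 519.7 -306.3  120. ]
140 [ 515.9 -302.1  140. ]
((34.80000305175781, 35.60000228881836), (41.14365005493164, 42.9325065612793), 63.43495178222656) [499.9   436.425  25.   ] 39.78467041462077 40.21243588742167 -61.30908492922444
((34.5, 36.0), (43.826927185058594, 38.9075813293457), 26.56505012512207) [504.125 338.9    25.   ] 36.60846896552763 42.27114855312072 -22.993082860101097
((35.150001525878906, 35.04999542236328), (44.58811569213867, 39.21223831176758), 18.43494987487793) [412.375 324.425  25.   ] 36.36289317422361 42.22380844973603 -15.144562584573395
```

The top view shows the box with the window shut, at full-frame pixels about (180–294, 140–184). The fin is at (225,160), and the keys are at (190,176), (190,163) and (190,150). Three heat sinks lie on the mat at about (131,194), (157,193) and (160,217). The tray is the white rectangle around (351,203). A tall chassis stands in front of the box.

```bash
cat >> h.py <<'E'
from scipy.spatial.transform import Rotation as Ro
O=np.array([621.5,-2.5,0]);YB=2.3
def box(x,y,z): return O+Ro.from_euler('z',YB,degrees=True).apply([x,y,z])
def go(p,yaw=None):
    s=robot.observe();R=Ro.from_euler('xyz',s['tcp_rot'],degrees=True)
    print('pos',np.round(s['tool_pos'],1),'rot',np.round(s['tcp_rot'],2),'t',s['time_s'],'w',round(s['gripper_width'],1),'F',np.round(s['force'],1))
    d=R.inv().apply(np.array(p)-s['tool_pos'])
    print('tool delta mm',np.round(d,1), 'rotvec', None if yaw is None else np.round((R.inv()*Ro.from_euler('xyz',[180,0,yaw],degrees=True)).as_rotvec(degrees=True),1))
E
```

>>> {"op": "servo_tool", "data": {"plan": [[[0, 0, -7.1], [0, 0, 0], 1], [[0, 0, -7.1], [0, 0, 0], 1], [[0, 0, -7.1], [0, 0, 0], 1], [[0, 0, -7.1], [0, 0, 0], 1], [[0, 0, -7.1], [0, 0, 0], 1], [[0, 0, -7.1], [0, 0, 0], 1], [[0, 0, -7.1], [0, 0, 0], 1], [[0, 0, -7.1], [0, 0, 0], 1]]}}

```text
time_s: 0.97
tool_pos: [139.3, -557.8, 231.2]
tcp_rot: [-180.0, -0.0, 71.2]
force: [-0.1, 0.7, -0.2]
gripper_width: 0.1
grasp_force: 0.0
```

>>> {"op": "servo_tool", "data": {"plan": [[[0, 0, -7.1], [0, 0, 0], 1], [[0, 0, -7.1], [0, 0, 0], 1], [[0, 0, -7.1], [0, 0, 0], 1], [[0, 0, 0], [0, 0, 0], 1], [[0, 0, 0], [0, 0, 0], 1]]}}

```text
time_s: 1.38
tool_pos: [139.3, -557.8, 231.2]
tcp_rot: [-180.0, -0.0, 91.9]
force: [-0.1, -0.5, -0.2]
gripper_width: -0.1
grasp_force: 0.0
```

```bash
python3 -c "
from h import *
go(box(0,118,180),92.3)"
```

```text
pos [ 139.3 -557.8  231.2] rot [-1.800e+02 -1.000e-02  9.195e+01] t 1.3833 w -0.1 F [-0.1 -0.5 -0.2]
tool delta mm [656.6 500.   51.3] rotvec [-0.  -0.  -0.4]
```

>>> {"op": "servo_tool", "data": {"plan": [[[0, 0, -0.4], [0.0274, 0.0208, 0], 1], [[0, 0, 0], [0.0274, 0.0208, 0], 1], [[0, 0, 0], [0.0274, 0.0208, 0], 1], [[0, 0, 0], [0.0274, 0.0208, 0], 1], [[0, 0, 0], [0.0274, 0.0208, 0], 1], [[0, 0, 0], [0.0274, 0.0208, 0], 1], [[0, 0, 0], [0.0274, 0.0208, 0], 1], [[0, 0, 0], [0.0274, 0.0208, 0], 1]]}}

```text
time_s: 2.05
tool_pos: [296.8, -330.3, 231.5]
tcp_rot: [180.0, 0.0, 92.3]
force: [-0.4, -1.0, 0.1]
gripper_width: 0.1
grasp_force: 0.0
```

>>> {"op": "servo_tool", "data": {"plan": [[[0, 0, 0], [0.0274, 0.0208, 0], 1], [[0, 0, 0], [0.0274, 0.0208, 0], 1], [[0, 0, 0], [0.0274, 0.0208, 0], 1], [[0, 0, 0], [0.0274, 0.0208, 0], 1], [[0, 0, 0], [0.0274, 0.0208, 0], 1], [[0, 0, 0], [0.0274, 0.0208, 0], 1], [[0, 0, 0], [0.0274, 0.0208, 0], 1], [[0, 0, 0], [0.0274, 0.0208, 0], 1]]}}

```text
time_s: 2.72
tool_pos: [453.5, -103.8, 231.6]
tcp_rot: [180.0, 0.0, 92.4]
force: [0.2, -1.3, 0.4]
gripper_width: -0.0
grasp_force: 0.0
```

>>> {"op": "servo_tool", "data": {"plan": [[[0, 0, 0], [0.0274, 0.0208, 0], 1], [[0, 0, 0], [0.0274, 0.0208, 0], 1], [[0, 0, 0], [0.0274, 0.0208, 0], 1], [[0, 0, 0], [0.0274, 0.0208, 0], 1], [[0, 0, 0], [0.0274, 0.0208, 0], 1], [[0, 0, 0], [0.0274, 0.0208, 0], 1], [[0, 0, 0], [0.0274, 0.0208, 0], 1], [[0, 0, 0], [0.0274, 0.0208, 0], 1]]}}

```text
time_s: 3.38
tool_pos: [610.0, 122.6, 231.2]
tcp_rot: [180.0, 0.0, 92.4]
force: [-0.0, -0.3, 0.4]
gripper_width: -0.0
grasp_force: 0.0
```

```bash
python3 -c "
from h import *
go(box(0,118,78),92.3)
snap('scene','s2.png',(150,100,350,250),4)"
```

```text
pos [610.  122.6 231.2] rot [1.800e+02 1.000e-02 9.237e+01] t 3.3833 w -0.0 F [-0.  -0.3  0.4]
tool delta mm [ -7.4   6.5 153.2] rotvec [0.  0.  0.1]
```

View pics/s2.png

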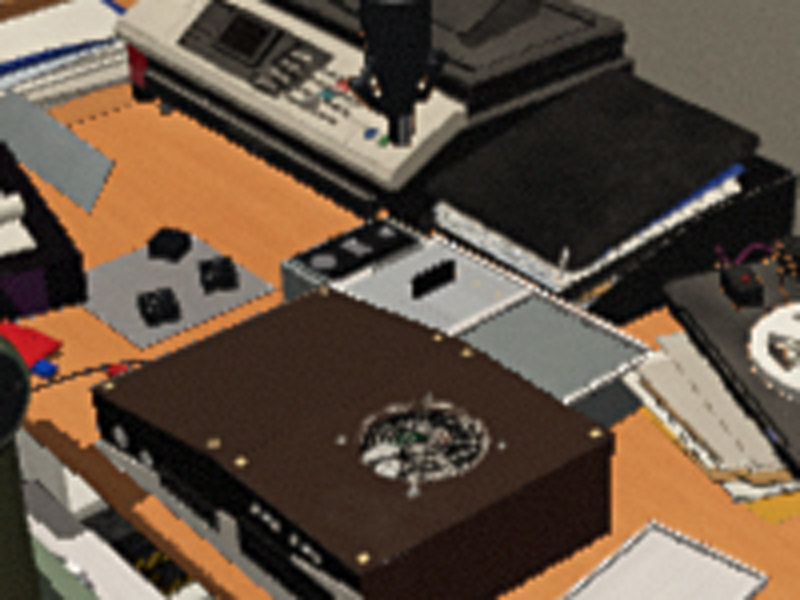

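Scene view: the window is shut with the fin at crop (433,275), the gripper is well above the box, and there's nothing in its way. I'll go down beside the fin.

>>> {"op": "servo_tool", "data": {"plan": [[[0, 0, 0], [0, 0.0065, 0.019], 1], [[0, 0, 0], [0, 0, 0.019], 1], [[0, 0, 0], [0, 0, 0.019], 1], [[0, 0, 0], [0, 0, 0.019], 1], [[0, 0, 0], [0, 0, 0.019], 1], [[0, 0, 0], [0, 0, 0.019], 1], [[0, 0, 0], [0, 0, 0.02], 1], [[0, 0, 0], [0, 0, 0.014], 1]]}}

```text
time_s: 4.1
tool_pos: [614.6, 121.0, 81.2]
tcp_rot: [-179.9, 0.0, 92.4]
force: [-0.5, 0.7, -0.4]
gripper_width: 0.0
grasp_force: 0.0
```

>>> {"op": "servo_tool", "data": {"plan": [[[0, 0, 0], [-0.005, 0, 0.003], 1], [[0, 0, 0], [-0.005, 0, 0], 1], [[0, 0, 0], [-0.005, 0, 0], 1], [[0, 0, 0], [-0.005, 0, 0], 1], [[0, 0, 0], [-0.005, 0, 0], 1], [[0, 0, 0], [-0.005, 0, 0], 1], [[0, 0, 0], [-0.005, 0, 0], 1]]}}

```text
time_s: 4.68
tool_pos: [618.5, 86.0, 81.7]
tcp_rot: [179.8, -0.0, 92.5]
force: [-0.4, 1.2, 0.5]
gripper_width: 0.0
grasp_force: 0.9
```

```bash
python3 -c "
from h import *
go(box(0,-55,78),92.3)
snap('scene','s3.png',(230,110,330,190),7)"
```

```text
pos [618.5  86.   81.7] rot [ 1.7983e+02 -3.0000e-02  9.2510e+01] t 4.6833 w 0.0 F [-0.4  1.2  0.5]
tool delta mm [-143.6   -1.1    3.6] rotvec [ 0.2 -0.   0.2]
```

View pics/s3.png

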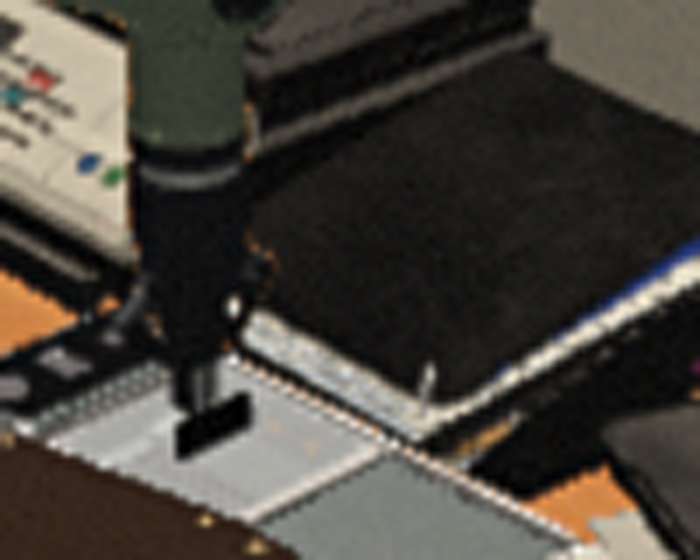

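The pushed fin has started to move and the window has opened a little, exposing perforations on the panel side. I'll keep pushing.

>>> {"op": "servo_tool", "data": {"plan": [[[0, 0, 0], [-0.01, 0, 0.001], 1], [[0, 0, 0], [-0.01, 0, 0.001], 1], [[0, 0, 0], [-0.01, 0, 0], 1], [[0, 0, 0], [-0.01, 0, 0], 1], [[0, 0, 0], [-0.01, 0, 0], 1], [[0, 0, 0], [-0.01, 0, 0], 1], [[0, 0, 0], [-0.01, 0, 0], 1], [[0, 0, 0], [-0.01, 0, 0], 1]]}}

```text
time_s: 5.4
tool_pos: [620.9, 5.2, 78.2]
tcp_rot: [-180.0, -0.0, 92.5]
force: [1.7, 3.0, 0.0]
gripper_width: 0.1
grasp_force: 1.0
```

>>> {"op": "servo_tool", "data": {"plan": [[[0, 0, 0], [-0.01, 0, 0], 1], [[0, 0, 0], [-0.01, 0, 0], 1], [[0, 0, 0], [-0.01, 0, 0], 1], [[0, 0, 0], [-0.01, 0, 0], 1], [[0, 0, 0], [-0.01, 0, 0], 1], [[0, 0, 0], [-0.007, 0, 0], 1], [[0, 0, 0], [-0.003, 0, 0], 1], [[0, 0, 0], [-0.002, 0, 0], 1]]}}

```text
time_s: 6.07
tool_pos: [623.5, -56.3, 78.2]
tcp_rot: [-180.0, -0.0, 92.5]
force: [0.9, 2.1, 0.9]
gripper_width: -0.3
grasp_force: 0.8
```

```bash
python3 -c "
from h import *
go(box(0,-57,78),92.3)"
```

```text
pos [623.5 -56.3  78.2] rot [-179.99   -0.     92.48] t 6.0667 w -0.3 F [0.9 2.1 0.9]
tool delta mm [-3.2  0.2  0.2] rotvec [-0.  -0.   0.2]
```

>>> {"op": "servo_tool", "data": {"plan": [[[0, 0, 0], [-0.002, 0, 0], 1], [[0, 0, 0], [-0.002, 0, 0], 1], [[0, 0, 0], [0, 0, 0], 1]]}}

```text
time_s: 6.32
tool_pos: [623.4, -56.6, 78.2]
tcp_rot: [-180.0, -0.3, 92.5]
force: [-0.2, 8.2, 1.9]
gripper_width: 0.1
grasp_force: 4.1
```

```bash
python3 -c "
from h import *
go(box(0,-57,160),92.3)
snap('top','t4.png',(112,130,302,230),4)"
```

```text
pos [623.4 -56.6  78.2] rot [-179.97   -0.3    92.54] t 6.3167 w 0.1 F [-0.2  8.2  1.9]
tool delta mm [ -2.5   0.2 -81.8] rotvec [-0.  -0.3  0.2]
```

View pics/t4.png

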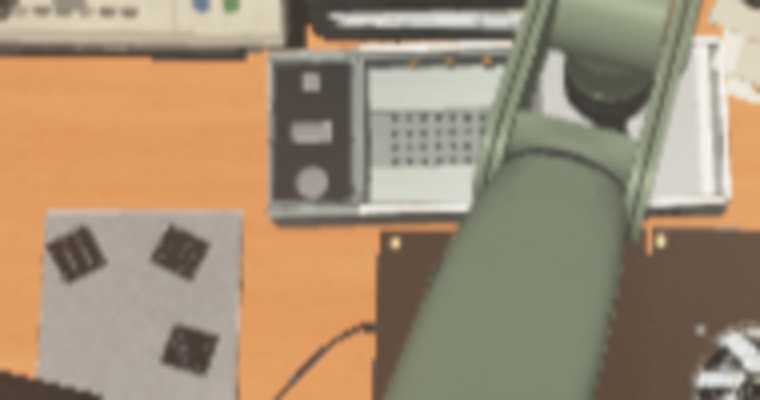

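The window is fully open and on its stop at 8 N. The chamber's perforated well is visible at crop rows 110–165, and the sinks haven't moved.

```bash
python3 -c "
from h import *
print(w('top',112+367/4,130+130/4,62), w('top',112+395/4,130+138/4,18),w('top',112+450/4,130+110/4,24),w('top',112+450/4,130+166/4,24),box(0,165,62),box(-28,85,24),box(28,85,24))
print(px('top',box(0,213,68)),px('top',box(-48,213,68)))
go([499.9,436.4,120],119)"
```

```text
[616.4 161.4  62. ] [620.1 140.5  18. ] [647.2  88.   24. ] [592.1  86.3  24. ] [614.87825423 162.36707519  62.        ] [590.11135457  81.30783339  24.        ] [646.0662407   83.55521378  24.        ]
[190.3 162.8] [190.2 175.4]
pos [623.5 -56.5  78.2] rot [-179.97   -0.27   92.56] t 6.3667 w 0.2 F [1.  7.  1.8]
tool delta mm [ 498.2 -101.5  -39.4] rotvec [  0.   -0.3 -26.4]
```

>>> {"op": "servo_tool", "data": {"plan": [[[0, 0, 0], [0.004, 0, 0], 1], [[0, 0, 0], [0.004, 0, -0.02], 1], [[0, 0, 0], [0, 0, -0.03], 0.5], [[0, 0, 0], [0.01, 0, -0.04], 0.3], [[0, 0, -3.4], [0.02, 0, 0], 0.2], [[0, 0, -3.4], [0.03, 0, 0], 0.2]]}}

```text
time_s: 6.87
tool_pos: [621.9, 6.0, 172.7]
tcp_rot: [179.6, 0.3, 99.3]
force: [0.1, -0.3, 0.2]
gripper_width: 48.4
grasp_force: 0.0
```

```bash
python3 -c "
from h import *
go([499.9,436.4,120],119)"
```

```text
pos [621.9   6.  172.7] rot [179.57   0.27  99.32] t 6.8667 w 48.4 F [ 0.1 -0.3  0.2]
tool delta mm [444.7 -51.   50.2] rotvec [  0.4   0.3 -19.7]
```

>>> {"op": "servo_tool", "data": {"plan": [[[0, 0, -6.6], [0, 0, 0], 0.1], [[0, 0, -6.6], [0, 0, 0], 0.1], [[0, 0, -6.5], [0, 0, 0], 0.1], [[0, 0, 0], [0.0335, 0.00785, 0], 0.1], [[0, 0, 0], [0.0335, 0.00785, 0], 0.1], [[0, 0, 0], [0.0335, 0.00785, 0], 0.1], [[0, 0, 0], [0.0335, 0.00785, 0], 0.1], [[0, 0, 0], [0.0335, 0.00785, 0], 0.1]]}}

```text
time_s: 7.53
tool_pos: [571.1, 174.5, 168.2]
tcp_rot: [-179.9, 0.1, 119.0]
force: [-0.3, 0.4, 0.4]
gripper_width: 76.7
grasp_force: 0.0
```

>>> {"op": "servo_tool", "data": {"plan": [[[0, 0, 0], [0.0335, 0.00785, 0], 0.1], [[0, 0, 0], [0.0335, 0.00785, 0], 0.1], [[0, 0, 0], [0.0335, 0.00785, 0], 0.1], [[0, 0, 0], [0.0335, 0.00785, 0.01], 0.1], [[0, 0, 0], [0.0335, 0.00785, 0.01], 0.1], [[0, 0, 0], [0.0335, 0.00785, 0.01], 0.1], [[0, 0, 0], [0.0335, 0.00785, 0.01], 0.1], [[0, 0, 0], [0.0335, 0.00785, 0.01], 0.1]]}}

```text
time_s: 8.2
tool_pos: [496.1, 439.5, 117.7]
tcp_rot: [-180.0, 0.1, 119.1]
force: [0.8, 0.7, 0.4]
gripper_width: 76.8
grasp_force: 0.0
```

```bash
python3 -c "
from h import *
go([499.9,436.4,9],119)"
```

```text
pos [496.1 439.5 117.7] rot [-1.7997e+02  9.0000e-02  1.1906e+02] t 8.2 w 76.8 F [0.8 0.7 0.4]
tool delta mm [ -4.4   1.9 108.7] rotvec [-0.   0.1  0.1]
```

>>> {"op": "servo_tool", "data": {"plan": [[[0, 0, 0], [-0.0044, 0.002, 0.025], 0.1], [[0, 0, 0], [0, 0, 0.025], 0.1], [[0, 0, 0], [0, 0, 0.025], 0.1], [[0, 0, 0], [0, 0, 0.018], 0.1], [[0, 0, 0], [0, 0, 0.01], 0.1], [[0, 0, 0], [0, 0, 0.005], 0.1], [[0, 0, 0], [0, 0, 0], 0.1]]}}

```text
time_s: 8.78
tool_pos: [500.2, 435.0, 9.2]
tcp_rot: [-179.9, 0.0, 119.0]
force: [-1.3, 0.5, 0.4]
gripper_width: 77.0
grasp_force: 0.0
```

>>> {"op": "servo_tool", "data": {"plan": [[[0, 0, 0], [0, 0, 0], 0.7], [[0, 0, 0], [0, 0, 0], 1], [[0, 0, 0], [0, 0, 0], 1], [[0, 0, 0], [0, 0, 0], 1], [[0, 0, 0], [0, 0, 0], 1]]}}

```text
time_s: 9.2
tool_pos: [502.4, 436.7, 12.6]
tcp_rot: [179.8, -0.0, 119.0]
force: [0.1, 0.3, 5.7]
gripper_width: 37.8
grasp_force: 62.4
```

>>> {"op": "servo_tool", "data": {"plan": [[[0, 0, 0], [0, 0, -0.02], 1], [[0, 0, 0], [0, 0, -0.03], 1], [[0, 0, 0], [0, 0, -0.03], 1], [[0, 0, 0], [0, 0, -0.03], 1], [[0, 0, 6.7], [0, 0, -0.02], 1], [[0, 0, 6.7], [0, 0, 0], 1], [[0, 0, 6.7], [0, 0, 0], 1], [[0, 0, 6.6], [0, 0, 0], 1]]}}

```text
time_s: 9.87
tool_pos: [500.7, 435.6, 141.0]
tcp_rot: [180.0, -0.0, 92.0]
force: [0.4, -0.5, -2.0]
gripper_width: 37.7
grasp_force: 61.7
```

```bash
python3 -c "
from h import *
go(box(1,135,130),92.3)"
```

```text
pos [500.7 435.6 141. ] rot [ 1.7997e+02 -2.0000e-02  9.2000e+01] t 9.8667 w 37.7 F [ 0.4 -0.5 -2. ]
tool delta mm [-307.1  105.7   10.9] rotvec [ 0.  -0.  -0.3]
```

>>> {"op": "servo_tool", "data": {"plan": [[[0, 0, -0.3], [-0.0307, 0.0106, 0], 1], [[0, 0, 0], [-0.0307, 0.0106, 0], 1], [[0, 0, 0], [-0.0307, 0.0106, 0], 1], [[0, 0, 0], [-0.0307, 0.0106, 0], 1], [[0, 0, 0], [-0.0307, 0.0106, 0], 1], [[0, 0, 0], [-0.0307, 0.0106, 0], 1], [[0, 0, 0], [-0.0307, 0.0106, 0], 1], [[0, 0, 0], [-0.0307, 0.0106, 0], 1]]}}

```text
time_s: 10.53
tool_pos: [596.4, 192.5, 140.0]
tcp_rot: [-179.9, 0.0, 92.6]
force: [1.0, -0.4, -0.1]
gripper_width: 38.0
grasp_force: 61.7
```

>>> {"op": "servo_tool", "data": {"plan": [[[0, 0, 0], [-0.0307, 0.0106, 0], 1], [[0, 0, 0], [-0.0307, 0.0106, 0], 1], [[0, 0, 0], [0, 0, 0.01], 1], [[0, 0, 0], [0, 0, 0], 1]]}}

```text
time_s: 10.87
tool_pos: [619.7, 131.7, 128.4]
tcp_rot: [-179.8, -0.0, 92.4]
force: [-0.2, 1.0, -2.0]
gripper_width: 37.7
grasp_force: 61.7
```

```bash
python3 -c "
from h import *
go(box(1,135,28.5),92.3);print(robot.observe()['grasp_force'])"
```

```text
pos [619.7 131.7 128.4] rot [-179.8    -0.     92.41] t 10.8667 w 37.7 F [-0.2  1.  -2. ]
tool delta mm [ 0.8 -2.2 99.9] rotvec [-0.2 -0.   0.1]
61.70927166938782
```

>>> {"op": "servo_tool", "data": {"plan": [[[0, 0, 0], [0.0008, -0.0022, 0.025], 1], [[0, 0, 0], [0, 0, 0.025], 1], [[0, 0, 0], [0, 0, 0.025], 1], [[0, 0, 0], [0, 0, 0.012], 1], [[0, 0, 0], [0, 0, 0.008], 1], [[0, 0, 0], [0, 0, 0.004], 1], [[0, 0, 0], [0, 0, 0], 1]]}}

```text
time_s: 11.45
tool_pos: [618.1, 135.1, 31.0]
tcp_rot: [-180.0, -0.0, 92.7]
force: [0.8, -0.6, -0.8]
gripper_width: 38.0
grasp_force: 61.6
```

>>> {"op": "servo_tool", "data": {"plan": [[[0, 0, 0], [0, 0, 0], 0.4], [[0, 0, 0], [0, 0, 0], 0.4], [[0, 0, 0], [0, 0, 0], 0.3], [[0, 0, 0], [0, 0, 0], 0.3]]}}

```text
time_s: 11.78
tool_pos: [619.5, 134.5, 32.8]
tcp_rot: [179.8, -0.0, 92.6]
force: [1.3, -0.5, -0.2]
gripper_width: 59.6
grasp_force: 0.0
```

>>> {"op": "servo_tool", "data": {"plan": [[[0, 0, 0], [0, 0, -0.02], 0.3], [[0, 0, 0], [0, 0, -0.03], 0.3], [[0, 0, 0], [0, 0, -0.03], 0.1], [[0, 0, 0], [0.03, 0, -0.02], 0.1], [[0, 0, 0], [0.03, 0, 0], 0.1], [[0, 0, 0], [0.03, 0, 0], 0.1], [[0, 0, 0], [0.03, 0, 0], 0.1], [[0, 0, 0], [0, 0, 0], 0.1]]}}

```text
time_s: 12.45
tool_pos: [612.4, 259.9, 132.6]
tcp_rot: [179.9, -0.2, 92.9]
force: [-0.2, -0.4, -0.8]
gripper_width: 76.9
grasp_force: 0.0
```

```bash
python3 -c "
from h import *
go([504.1,338.9,120],67)
snap('top','t5.png',(112,130,302,230),4)"
```

```text
pos [612.4 259.9 132.6] rot [179.87  -0.2   92.9 ] t 12.45 w 76.9 F [-0.2 -0.4 -0.8]
tool delta mm [  84.3 -104.2   12.7] rotvec [ 0.1 -0.2 25.9]
```

View pics/t5.png

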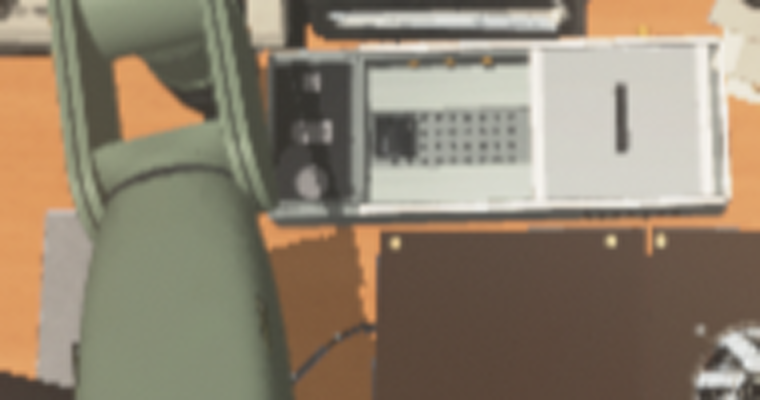

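The first sink sits in the well at crop (397,137), and the window is open. Next is sink B.

>>> {"op": "servo_tool", "data": {"plan": [[[0, 0, 6.5], [0, 0, 0], 0.1], [[0, 0, 6.5], [0, 0, 0], 0.1], [[0, 0, 6.5], [0, 0, 0], 0.1], [[0, 0, 6.4], [0, 0, 0], 0.1], [[0, 0, 0], [0.0076, -0.0326, 0], 0.1], [[0, 0, 0], [0.0076, -0.0326, 0], 0.1], [[0, 0, 0], [0.0076, -0.0326, 0], 0.1], [[0, 0, 0], [0.0076, -0.0326, 0], 0.1]]}}

```text
time_s: 13.17
tool_pos: [504.6, 333.0, 131.5]
tcp_rot: [180.0, 0.0, 66.6]
force: [0.1, -1.1, -0.6]
gripper_width: 77.0
grasp_force: 0.0
```

>>> {"op": "servo_tool", "data": {"plan": [[[0, 0, 0], [0, 0, 0.012], 0.1], [[0, 0, 0], [0, 0, 0], 0.1]]}}

```text
time_s: 13.33
tool_pos: [502.9, 333.2, 117.7]
tcp_rot: [-179.9, 0.2, 66.8]
force: [-0.1, -0.6, -0.1]
gripper_width: 76.8
grasp_force: 0.0
```

```bash
python3 -c "
from h import *
go([504.1,338.9,9],67)
im=robot.grab_frame('top');cv2.imwrite('/tmp/a.png',im);print(im[:,:,0][205:225:2,120:170:3])"
```

```text
pos [502.9 333.2 117.7] rot [-1.799e+02  1.600e-01  6.684e+01] t 13.3333 w 76.8 F [-0.1 -0.6 -0.1]
tool delta mm [  6.   -1.  108.7] rotvec [-0.1  0.2 -0.2]
[[135 134 135 138 136 132 124 116 126 132 146  77  81 169 167 168 170]
 [137 138 141 139 120 107  88  86  90 143 139  84  78 163 168 166 169]
 [139 141 124  91  89 107 109 105  89 132 104 119  78 150 169 170 172]
 [138 110  84 108 126 123 118 110 101  96 106 126  79 116 166 172 173]
 [ 94  94 127 130 129 125 118 115 105  93  85 107  94  75  82 135 170]
 [106 129 131 130 128 127 120 119 110  94  80  83  96  70  61  71 135]
 [128 130 131 130 128 127 125 118 114  99  82  77  72  65  63  75 101]
 [130 130 130 130 128 127 127 123 116 102  86  76  58  59  57  93 101]
 [130 130 130 130 129 129 126 124 120 105  90  77  65  61  58  98 101]
 [129 129 130 130 130 130 127 125 122 114  92  79  84  92  75 101 101]]
```

>>> {"op": "servo_tool", "data": {"plan": [[[0, 0, 0], [0.006, -0.001, 0.025], 0.1], [[0, 0, 0], [0, 0, 0.025], 0.1], [[0, 0, 0], [0, 0, 0.025], 0.1], [[0, 0, 0], [0, 0, 0.018], 0.1], [[0, 0, 0], [0, 0, 0.01], 0.1], [[0, 0, 0], [0, 0, 0.005], 0.1], [[0, 0, 0], [0, 0, 0], 0.1]]}}

```text
time_s: 13.97
tool_pos: [506.9, 338.6, 10.5]
tcp_rot: [-180.0, 0.1, 66.6]
force: [-0.2, -0.2, 0.5]
gripper_width: 77.1
grasp_force: 0.0
```

>>> {"op": "servo_tool", "data": {"plan": [[[0, 0, 0], [0, 0, 0], 0.7], [[0, 0, 0], [0, 0, 0], 1], [[0, 0, 0], [0, 0, 0], 1], [[0, 0, 0], [0, 0, 0], 1], [[0, 0, 0], [0, 0, 0], 1]]}}

```text
time_s: 14.38
tool_pos: [508.0, 340.5, 13.3]
tcp_rot: [179.9, -0.2, 66.7]
force: [-0.3, -0.8, 6.3]
gripper_width: 37.5
grasp_force: 62.2
```

>>> {"op": "servo_tool", "data": {"plan": [[[0, 0, 0], [0, 0, -0.02], 1], [[0, 0, 0], [0, 0, -0.03], 1], [[0, 0, 0], [0, 0, -0.03], 1], [[0, 0, 0], [0, 0, -0.03], 1], [[0, 0, -6.4], [0, 0, -0.02], 1], [[0, 0, -6.4], [0, 0, 0], 1], [[0, 0, -6.4], [0, 0, 0], 1], [[0, 0, -6.4], [0, 0, 0], 1]]}}

```text
time_s: 15.05
tool_pos: [506.5, 339.8, 142.0]
tcp_rot: [179.9, -0.0, 92.7]
force: [-0.2, 0.3, -1.9]
gripper_width: 37.8
grasp_force: 61.5
```

```bash
python3 -c "
from h import *
go(box(1,85,130),92.3)"
```

```text
pos [506.5 339.8 142. ] rot [ 1.7995e+02 -2.0000e-02  9.2660e+01] t 15.05 w 37.8 F [-0.2  0.3 -1.9]
tool delta mm [-262.3  100.6   12. ] rotvec [ 0.1 -0.   0.4]
```

>>> {"op": "servo_tool", "data": {"plan": [[[0, 0, 0.4], [-0.0328, 0.0126, 0], 1], [[0, 0, 0], [-0.0328, 0.0126, 0], 1], [[0, 0, 0], [-0.0328, 0.0126, 0], 1], [[0, 0, 0], [-0.0328, 0.0126, 0], 1], [[0, 0, 0], [-0.0328, 0.0126, 0], 1], [[0, 0, 0], [-0.0328, 0.0126, 0], 1], [[0, 0, 0], [-0.0328, 0.0126, 0], 1], [[0, 0, 0], [-0.0328, 0.0126, 0], 1]]}}

```text
time_s: 15.72
tool_pos: [616.3, 79.4, 141.0]
tcp_rot: [-180.0, 0.0, 91.9]
force: [-0.5, -0.3, -0.9]
gripper_width: 38.0
grasp_force: 61.5
```

>>> {"op": "servo_tool", "data": {"plan": [[[0, 0, 0], [0, 0, 0.01], 1], [[0, 0, 0], [0, 0, 0], 1]]}}

```text
time_s: 15.88
tool_pos: [615.6, 78.9, 129.4]
tcp_rot: [-179.8, -0.0, 91.7]
force: [-0.1, 1.3, -2.3]
gripper_width: 37.8
grasp_force: 61.4
```

```bash
python3 -c "
from h import *
go(box(1,85,29),92.3)"
```

```text
pos [615.6  78.9 129.4] rot [-1.7982e+02 -1.0000e-02  9.1710e+01] t 15.8833 w 37.8 F [-0.1  1.3 -2.3]
tool delta mm [  3.5   4.  100.4] rotvec [-0.2 -0.  -0.6]
```

>>> {"op": "servo_tool", "data": {"plan": [[[0, 0, -0.6], [0.0035, 0.004, 0.025], 1], [[0, 0, 0], [0, 0, 0.025], 1], [[0, 0, 0], [0, 0, 0.025], 1], [[0, 0, 0], [0, 0, 0.012], 1], [[0, 0, 0], [0, 0, 0.008], 1], [[0, 0, 0], [0, 0, 0.004], 1], [[0, 0, 0], [0, 0, 0], 1]]}}

```text
time_s: 16.47
tool_pos: [619.9, 85.1, 32.1]
tcp_rot: [-180.0, -0.0, 92.6]
force: [-0.7, -0.5, -1.6]
gripper_width: 37.9
grasp_force: 61.4
```

>>> {"op": "servo_tool", "data": {"plan": [[[0, 0, 0], [0, 0, 0], 0.4], [[0, 0, 0], [0, 0, 0], 0.4], [[0, 0, 0], [0, 0, 0], 0.3], [[0, 0, 0], [0, 0, 0], 0.3]]}}

```text
time_s: 16.8
tool_pos: [621.3, 84.6, 33.8]
tcp_rot: [179.8, 0.0, 92.5]
force: [0.4, -0.0, 0.3]
gripper_width: 59.6
grasp_force: 0.0
```

>>> {"op": "servo_tool", "data": {"plan": [[[0, 0, 0], [0, 0, -0.02], 0.3], [[0, 0, 0], [0, 0, -0.03], 0.3], [[0, 0, 0], [0, 0, -0.03], 0.1], [[0, 0, 0], [0, 0, -0.02], 0.1], [[0, 0, 0], [0, 0, 0], 0.1]]}}

```text
time_s: 17.22
tool_pos: [624.8, 84.6, 139.5]
tcp_rot: [179.3, 0.0, 92.5]
force: [0.7, 0.3, 1.8]
gripper_width: 76.7
grasp_force: 0.0
```

```bash
cat >> h.py <<'E'
def sinks(n='top',x0=80,y0=170,x1=180,y1=240,z=25,thr=105):
    im=robot.grab_frame(n); g=cv2.resize(im[y0:y1,x0:x1],None,fx=4,fy=4,interpolation=cv2.INTER_CUBIC).max(2)
    m=cv2.morphologyEx(((g<thr)*255).astype('uint8'),cv2.MORPH_CLOSE,np.ones((9,9)))
    for c in cv2.findContours(m,0,2)[0]:
        if 900<cv2.contourArea(c)<4000:
            r=cv2.minAreaRect(c);p=cv2.boxPoints(r)/4+[x0,y0]
            W=np.array([w(n,*q,z) for q in p]);e=W[1]-W[0]
            print('blob',np.round(p.mean(0),1),W.mean(0).round(1),'sides',np.linalg.norm(e).round(),np.linalg.norm(W[2]-W[1]).round(),'ang',np.degrees(np.arctan2(e[1],e[0])).round())
E
python3 -c "
from h import *
sinks()
go([412.4,324.4,120],75)
"
```

```text
blob [159.3 217.3] [412.4 324.4  25. ] sides 37.0 43.0 ang -15.0
pos [623.2  84.5 136.7] rot [1.7951e+02 2.0000e-02 9.2520e+01] t 17.2667 w 76.6 F [-0.3  0.2  0.2]
tool delta mm [ 248.9 -200.1   14.9] rotvec [ 0.5 -0.1 17.5]
```

>>> {"op": "servo_tool", "data": {"plan": [[[0, 0, 5.9], [0, 0, 0], 0.1], [[0, 0, 5.8], [0, 0, 0], 0.1], [[0, 0, 5.8], [0, 0, 0], 0.1], [[0, 0, 0], [0.0177, -0.0266, 0], 0.1], [[0, 0, 0], [0.0177, -0.0266, 0], 0.1], [[0, 0, 0], [0.0177, -0.0266, 0], 0.1], [[0, 0, 0], [0.0177, -0.0266, 0], 0.1], [[0, 0, 0], [0.0177, -0.0266, 0], 0.1]]}}

```text
time_s: 17.93
tool_pos: [512.3, 204.9, 130.7]
tcp_rot: [-179.8, 0.1, 75.0]
force: [0.0, 0.6, -0.9]
gripper_width: 76.7
grasp_force: 0.0
```

>>> {"op": "servo_tool", "data": {"plan": [[[0, 0, 0], [0.0177, -0.0266, 0], 0.1], [[0, 0, 0], [0.0177, -0.0266, 0], 0.1], [[0, 0, 0], [0.0177, -0.0266, 0], 0.1], [[0, 0, 0], [0.0177, -0.0266, 0], 0.1], [[0, 0, 0], [0.0177, -0.0266, 0.01], 0.1], [[0, 0, 0], [0, 0, 0], 0.1]]}}

```text
time_s: 18.43
tool_pos: [403.0, 326.4, 119.3]
tcp_rot: [-179.6, 0.2, 75.3]
force: [-0.6, -0.7, -0.9]
gripper_width: 77.2
grasp_force: 0.0
```

```bash
python3 -c "
from h import *
go([412.4,324.4,9],75)
"
```

```text
pos [403.  326.4 119.3] rot [-1.7962e+02  1.7000e-01  7.5310e+01] t 18.4333 w 77.2 F [-0.6 -0.7 -0.9]
tool delta mm [  0.8  10.3 110.3] rotvec [-0.4  0.2  0.3]
```

>>> {"op": "servo_tool", "data": {"plan": [[[0, 0, 0], [0.001, 0.009, 0.02], 0.1], [[0, 0, 0], [0, 0, 0.025], 0.1], [[0, 0, 0], [0, 0, 0.025], 0.1], [[0, 0, 0], [0, 0, 0.02], 0.1], [[0, 0, 0], [0, 0, 0.012], 0.1], [[0, 0, 0], [0, 0, 0.008], 0.1], [[0, 0, 0], [0, 0, 0], 0.1]]}}

```text
time_s: 19.02
tool_pos: [416.5, 321.7, 10.2]
tcp_rot: [-179.8, 0.2, 75.0]
force: [0.4, -0.0, 0.1]
gripper_width: 77.1
grasp_force: 0.0
```

>>> {"op": "servo_tool", "data": {"plan": [[[0, 0, 0], [0, 0, 0], 0.7], [[0, 0, 0], [0, 0, 0], 1], [[0, 0, 0], [0, 0, 0], 1], [[0, 0, 0], [0, 0, 0], 1], [[0, 0, 0], [0, 0, 0], 1]]}}

```text
time_s: 19.43
tool_pos: [419.3, 323.8, 14.0]
tcp_rot: [179.9, -0.1, 75.0]
force: [0.1, 0.2, 6.3]
gripper_width: 37.9
grasp_force: 61.4
```

>>> {"op": "servo_tool", "data": {"plan": [[[0, 0, 0], [0, 0, -0.02], 1], [[0, 0, 0], [0, 0, -0.03], 1], [[0, 0, 0], [0, 0, -0.03], 1], [[0, 0, 0], [0, 0, -0.03], 1], [[0, 0, -5.8], [0, 0, -0.02], 1], [[0, 0, -5.8], [0, 0, 0], 1], [[0, 0, -5.7], [0, 0, 0], 1], [[0, 0, 0], [0, 0, 0], 1]]}}

```text
time_s: 20.1
tool_pos: [418.1, 323.0, 143.0]
tcp_rot: [179.9, -0.0, 92.4]
force: [0.7, 0.7, -2.0]
gripper_width: 38.0
grasp_force: 60.8
```

```bash
python3 -c "
from h import *
go(box(1,36,140),92.3)"
```

```text
pos [418.1 323.  143. ] rot [ 1.7992e+02 -3.0000e-02  9.2420e+01] t 20.1 w 38.0 F [ 0.7  0.7 -2. ]
tool delta mm [-297.8  190.6    3.1] rotvec [ 0.1 -0.   0.1]
```

>>> {"op": "servo_tool", "data": {"plan": [[[0, 0, 0], [0, 0.038, 0], 1], [[0, 0, 0], [0, 0.038, 0], 1], [[0, 0, 0], [0, 0.038, 0], 1], [[0, 0, 0], [-0.02, 0.03, 0], 1], [[0, 0, 0], [-0.03, 0.02, 0], 1], [[0, 0, 0], [-0.035, 0.016, 0], 1], [[0, 0, 0], [-0.036, 0.006, 0], 1], [[0, 0, 0], [-0.036, 0.005, 0], 1]]}}

```text
time_s: 20.77
tool_pos: [615.6, 172.1, 141.2]
tcp_rot: [-179.9, 0.0, 92.2]
force: [1.0, 0.3, -0.6]
gripper_width: 37.7
grasp_force: 60.8
```

>>> {"op": "servo_tool", "data": {"plan": [[[0, 0, 0], [-0.036, 0, 0], 1], [[0, 0, 0], [-0.036, 0, 0], 1], [[0, 0, 0], [-0.036, 0, 0], 1], [[0, 0, 0], [-0.032, 0, 0], 1], [[0, 0, 0], [0, 0, 0], 1], [[0, 0, 0], [0, 0, 0], 1]]}}

```text
time_s: 21.27
tool_pos: [620.4, 31.9, 141.6]
tcp_rot: [-179.9, -0.0, 92.0]
force: [0.0, 1.6, -0.7]
gripper_width: 38.0
grasp_force: 60.8
```

```bash
python3 -c "
from h import *
go(box(1,36,31),92.3)"
```

```text
pos [620.4  31.9 141.6] rot [-1.7993e+02 -2.0000e-02  9.1990e+01] t 21.2667 w 38.0 F [ 0.   1.6 -0.7]
tool delta mm [  1.5   0.8 110.6] rotvec [-0.1 -0.  -0.3]
```

>>> {"op": "servo_tool", "data": {"plan": [[[0, 0, 0], [0.001, 0.001, 0.025], 1], [[0, 0, 0], [0, 0, 0.025], 1], [[0, 0, 0], [0, 0, 0.025], 1], [[0, 0, 0], [0, 0, 0.02], 1], [[0, 0, 0], [0, 0, 0.009], 1], [[0, 0, 0], [0, 0, 0.005], 1], [[0, 0, 0], [0, 0, 0], 1]]}}

```text
time_s: 21.85
tool_pos: [620.9, 36.0, 32.1]
tcp_rot: [-179.9, -0.0, 92.4]
force: [-0.4, 0.0, -0.9]
gripper_width: 37.8
grasp_force: 60.7
```

>>> {"op": "servo_tool", "data": {"plan": [[[0, 0, 0], [0, 0, 0], 0.4], [[0, 0, 0], [0, 0, 0], 0.4], [[0, 0, 0], [0, 0, 0], 0.3], [[0, 0, 0], [0, 0, 0], 0.3]]}}

```text
time_s: 22.18
tool_pos: [623.1, 34.9, 35.0]
tcp_rot: [179.8, 0.0, 92.3]
force: [-0.7, -0.2, 0.8]
gripper_width: 60.1
grasp_force: 0.0
```

>>> {"op": "servo_tool", "data": {"plan": [[[0, 0, 0], [0, 0, -0.02], 0.3], [[0, 0, 0], [0, 0, -0.03], 0.3], [[0, 0, 0], [0, 0, -0.03], 0.3], [[0, 0, 0], [0, 0, -0.015], 0.8], [[0, 0, 0], [0, 0, 0], 1], [[0, 0, 0], [-0.035, 0, 0], 1], [[0, 0, 0], [-0.035, 0, 0], 1], [[0, 0, 0], [-0.035, 0, 0], 1]]}}

```text
time_s: 22.85
tool_pos: [625.4, -70.3, 127.6]
tcp_rot: [-180.0, -0.0, 92.4]
force: [0.6, -0.1, -0.6]
gripper_width: 0.7
grasp_force: 0.0
```

>>> {"op": "servo_tool", "data": {"plan": [[[0, 0, 0], [-0.035, 0, 0], 1], [[0, 0, 0], [-0.007, 0, 0], 1], [[0, 0, 0], [0, 0, 0], 1]]}}

```text
time_s: 23.1
tool_pos: [627.2, -114.7, 127.4]
tcp_rot: [-179.9, -0.0, 92.1]
force: [0.0, 0.9, -0.4]
gripper_width: 0.0
grasp_force: 0.0
```

```bash
python3 -c "
from h import *
go(box(0,-108,79),92.3)
snap('top','t6.png',(150,125,340,225),4)"
```

```text
pos [ 627.2 -114.7  127.4] rot [-179.94   -0.     92.08] t 23.1 w 0.0 F [ 0.   0.9 -0.4]
tool delta mm [ 4.3 -1.1 48.4] rotvec [-0.1 -0.  -0.2]
```

View pics/t6.png

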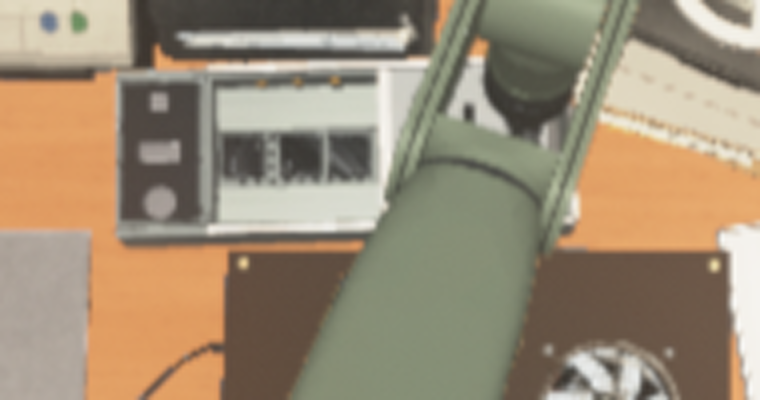

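All three sinks lie in a row in the well, at crop (244,158), (298,156) and (352,156). I'm shutting the window.

>>> {"op": "servo_tool", "data": {"plan": [[[0, 0, 0], [0, -0.001, 0.02], 1], [[0, 0, 0], [0, 0, 0.02], 1], [[0, 0, 0], [0, 0, 0.008], 1], [[0, 0, 0], [0.01, 0, 0], 1], [[0, 0, 0], [0.006, 0, 0], 1], [[0, 0, 0], [0.01, 0, 0], 1], [[0, 0, 0], [0.01, 0, 0], 1], [[0, 0, 0], [0.01, 0, 0], 1]]}}

```text
time_s: 23.82
tool_pos: [625.6, -65.0, 81.5]
tcp_rot: [179.9, 0.1, 92.4]
force: [0.8, -2.5, -0.5]
gripper_width: 0.1
grasp_force: 1.0
```

>>> {"op": "servo_tool", "data": {"plan": [[[0, 0, 0], [0.012, 0, 0], 1], [[0, 0, 0], [0.012, 0, 0], 1], [[0, 0, 0], [0.012, 0, 0], 1], [[0, 0, 0], [0.012, 0, 0], 1], [[0, 0, 0], [0.012, 0, 0], 1], [[0, 0, 0], [0.012, 0, 0], 1], [[0, 0, 0], [0.012, 0, 0], 1], [[0, 0, 0], [0.012, 0, 0], 1]]}}

```text
time_s: 24.48
tool_pos: [621.0, 31.2, 80.4]
tcp_rot: [180.0, 0.0, 92.3]
force: [-0.1, -2.0, 1.6]
gripper_width: -0.2
grasp_force: 1.0
```

>>> {"op": "servo_tool", "data": {"plan": [[[0, 0, 0], [0.01, 0, 0], 1], [[0, 0, 0], [0.01, 0, 0], 1], [[0, 0, 0], [0.005, 0, 0], 1], [[0, 0, 0], [0.003, 0, 0], 1], [[0, 0, 0], [0, 0, 0], 1]]}}

```text
time_s: 24.9
tool_pos: [619.4, 58.9, 79.9]
tcp_rot: [-179.9, -0.0, 92.4]
force: [0.9, 0.1, -0.2]
gripper_width: 0.0
grasp_force: 0.0
```

```bash
python3 -c "
from h import *
go(box(0,69,79),92.3)"
```

```text
pos [619.4  58.9  79.9] rot [-1.7995e+02 -5.0000e-02  9.2360e+01] t 24.9 w 0.0 F [ 0.9  0.1 -0.2]
tool delta mm [ 7.5 -0.4  0.9] rotvec [-0.1 -0.   0.1]
```

>>> {"op": "servo_tool", "data": {"plan": [[[0, 0, 0], [0.002, 0, 0], 1], [[0, 0, 0], [0.002, 0, 0], 1], [[0, 0, 0], [0.002, 0, 0], 1], [[0, 0, 0], [0.002, 0, 0], 1], [[0, 0, 0], [0.001, 0, 0], 1]]}}

```text
time_s: 25.32
tool_pos: [619.0, 66.9, 79.9]
tcp_rot: [-179.9, -0.0, 92.3]
force: [-0.9, -2.0, -1.3]
gripper_width: 0.3
grasp_force: 0.8
```

>>> {"op": "servo_tool", "data": {"plan": [[[0, 0, 0], [0.002, 0, 0], 1], [[0, 0, 0], [0.002, 0, 0], 1], [[0, 0, 0], [0.001, 0, 0], 1]]}}

```text
time_s: 25.57
tool_pos: [618.9, 71.6, 80.0]
tcp_rot: [-179.9, 0.1, 92.3]
force: [-0.6, -4.3, -1.6]
gripper_width: -0.4
grasp_force: 2.6
```

>>> {"op": "servo_tool", "data": {"plan": [[[0, 0, 0], [0.0015, 0, 0], 1], [[0, 0, 0], [0.001, 0, 0], 1], [[0, 0, 0], [0, 0, 0], 1]]}}

```text
time_s: 25.82
tool_pos: [618.9, 71.6, 80.0]
tcp_rot: [-179.9, 0.3, 92.3]
force: [-1.4, -10.0, -1.8]
gripper_width: -0.1
grasp_force: 4.6
```

>>> {"op": "servo_tool", "data": {"plan": [[[0, 0, 0], [-0.004, 0, 0], 1], [[0, 0, 0], [-0.004, 0, -0.01], 1], [[0, 0, 0], [0, 0, -0.025], 1], [[0, 0, 0], [0, -0.018, -0.015], 1], [[0, 0, 0], [0.02, -0.018, 0], 1], [[0, 0, 0], [0.03, -0.018, 0], 1], [[0, 0, 0], [0.035, 0, 0], 1], [[0, 0, 0], [0.035, 0, 0], 1]]}}

```text
time_s: 26.48
tool_pos: [560.2, 185.5, 131.9]
tcp_rot: [179.9, -0.1, 92.2]
force: [0.4, 0.3, 1.0]
gripper_width: 0.4
grasp_force: 0.0
```

>>> {"op": "servo_tool", "data": {"plan": [[[0, 0, 0], [0.025, 0, 0], 1], [[0, 0, 0], [0, 0, 0], 1], [[0, 0, 0], [0, 0, 0], 1]]}}

```text
time_s: 26.73
tool_pos: [559.9, 211.0, 131.6]
tcp_rot: [179.9, -0.1, 92.5]
force: [-0.1, -0.9, 0.1]
gripper_width: 0.2
grasp_force: 0.0
```

```bash
python3 -c "
from h import *
go([565,211,74],92.3)
sinks('top',200,150,245,180,40)
f=robot.grab_frame('top');cv2.imwrite('/tmp/f.png',f)
snap('top','t7.png',(150,125,340,225),4)"
```

```text
pos [559.9 211.  131.6] rot [ 1.7988e+02 -5.0000e-02  9.2510e+01] t 26.7333 w 0.2 F [-0.1 -0.9  0.1]
tool delta mm [-0.3  5.  57.6] rotvec [ 0.1 -0.1  0.2]
```

View pics/t7.png

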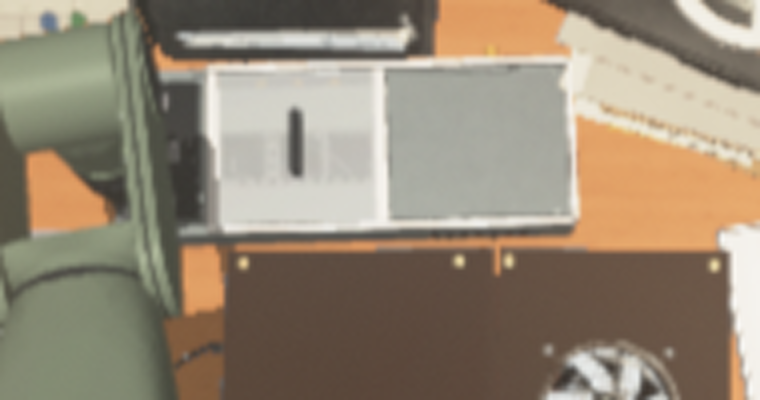

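The window is fully shut with the sinks inside (10 N at the stop). Next, the round key.

>>> {"op": "servo_tool", "data": {"plan": [[[0, 0, 0], [0, 0.005, 0.015], 1], [[0, 0, 0], [0, 0, 0.015], 1], [[0, 0, 0], [0, 0, 0.014], 1], [[0, 0, 0], [0, 0, 0.008], 1], [[0, 0, 0], [0, 0, 0.002], 1], [[0, 0, 0], [0, 0, 0], 1], [[0, 0, 0], [0, 0, 0], 1]]}}

```text
time_s: 27.47
tool_pos: [565.3, 208.9, 77.0]
tcp_rot: [179.9, -0.0, 92.3]
force: [-0.4, -0.3, -0.6]
gripper_width: 0.1
grasp_force: 0.0
```

>>> {"op": "servo_tool", "data": {"plan": [[[0, 0, 0], [0, 0, 0.002], 1], [[0, 0, 0], [0, 0, 0.001], 1], [[0, 0, 0], [0, 0, 0.001], 1], [[0, 0, 0], [0, 0, 0], 1]]}}

```text
time_s: 27.8
tool_pos: [564.7, 209.4, 72.5]
tcp_rot: [180.0, -0.0, 92.3]
force: [-0.2, -0.6, -0.7]
gripper_width: 0.1
grasp_force: 0.0
```

>>> {"op": "servo_tool", "data": {"plan": [[[0, 0, 0], [0, 0, 0.001], 1], [[0, 0, 0], [0, 0, 0.001], 1], [[0, 0, 0], [0, 0, 0], 1]]}}

```text
time_s: 28.05
tool_pos: [564.4, 209.3, 70.1]
tcp_rot: [-180.0, 0.0, 92.3]
force: [-0.8, -0.6, -0.3]
gripper_width: 0.1
grasp_force: 0.0
```

>>> {"op": "servo_tool", "data": {"plan": [[[0, 0, 0], [0, 0, 0.001], 1], [[0, 0, 0], [0, 0, 0.001], 1], [[0, 0, 0], [0, 0, 0.001], 1], [[0, 0, 0], [0, 0, 0], 1]]}}

```text
time_s: 28.38
tool_pos: [564.6, 209.3, 67.2]
tcp_rot: [-180.0, -0.0, 92.3]
force: [-0.2, 0.7, 0.9]
gripper_width: -0.1
grasp_force: 0.6
```

>>> {"op": "servo_tool", "data": {"plan": [[[0, 0, 0], [0, 0, 0.001], 1], [[0, 0, 0], [0, 0, 0], 1]]}}

```text
time_s: 28.55
tool_pos: [564.7, 209.3, 66.6]
tcp_rot: [180.0, -0.0, 92.3]
force: [-1.9, -0.3, 3.0]
gripper_width: 0.1
grasp_force: 1.8
```

>>> {"op": "servo_tool", "data": {"plan": [[[0, 0, 0], [0, 0, 0.001], 1], [[0, 0, 0], [0, 0, 0], 1], [[0, 0, 0], [0, 0, 0], 1]]}}

```text
time_s: 28.8
tool_pos: [564.8, 209.3, 66.1]
tcp_rot: [180.0, -0.0, 92.3]
force: [-1.8, -1.0, 5.9]
gripper_width: 0.3
grasp_force: 3.0
```

>>> {"op": "servo_tool", "data": {"plan": [[[0, 0, 0], [0, 0, 0.0008], 1], [[0, 0, 0], [0, 0, 0], 1], [[0, 0, 0], [0, 0, 0], 1]]}}

```text
time_s: 29.05
tool_pos: [564.8, 209.3, 65.6]
tcp_rot: [180.0, 0.0, 92.3]
force: [-4.8, 0.3, 7.7]
gripper_width: 0.1
grasp_force: 3.8
```

>>> {"op": "servo_tool", "data": {"plan": [[[0, 0, 0], [0, 0, -0.0004], 1], [[0, 0, 0], [0, 0, 0], 1], [[0, 0, 0], [0, 0, 0], 1], [[0, 0, 0], [0, 0, 0], 1], [[0, 0, 0], [0, 0, 0], 1], [[0, 0, 0], [0, 0, 0], 1], [[0, 0, 0], [0, 0, 0], 1], [[0, 0, 0], [0, 0, 0], 1]]}}

```text
time_s: 29.72
tool_pos: [564.7, 209.4, 65.8]
tcp_rot: [180.0, 0.0, 92.3]
force: [-2.6, -0.4, 6.5]
gripper_width: -0.0
grasp_force: 3.4
```

>>> {"op": "servo_tool", "data": {"plan": [[[0, 0, 0], [0, 0, 0], 1], [[0, 0, 0], [0, 0, 0], 1], [[0, 0, 0], [0, 0, 0], 1], [[0, 0, 0], [0, 0, 0], 1], [[0, 0, 0], [0, 0, 0], 1], [[0, 0, 0], [0, 0, 0], 1], [[0, 0, 0], [0, 0, 0], 1], [[0, 0, 0], [0, 0, 0], 1]]}}

```text
time_s: 30.38
tool_pos: [564.8, 209.3, 65.9]
tcp_rot: [180.0, 0.0, 92.3]
force: [-1.7, -0.1, 6.6]
gripper_width: -0.1
grasp_force: 3.4
```

>>> {"op": "servo_tool", "data": {"plan": [[[0, 0, 0], [0, 0, 0], 1], [[0, 0, 0], [0, 0, 0], 1], [[0, 0, 0], [0, 0, 0], 1], [[0, 0, 0], [0, 0, 0], 1], [[0, 0, 0], [0, 0, 0], 1], [[0, 0, 0], [0, 0, 0], 1], [[0, 0, 0], [0, 0, 0], 1], [[0, 0, 0], [0, 0, 0], 1]]}}

```text
time_s: 31.05
tool_pos: [564.8, 209.4, 65.9]
tcp_rot: [180.0, -0.0, 92.3]
force: [-3.1, -0.8, 6.9]
gripper_width: 0.2
grasp_force: 3.4
```

>>> {"op": "servo_tool", "data": {"plan": [[[0, 0, 0], [0, 0, 0], 1], [[0, 0, 0], [0, 0, 0], 1], [[0, 0, 0], [0, 0, 0], 1], [[0, 0, 0], [0, 0, 0], 1]]}}

```text
time_s: 31.38
tool_pos: [564.7, 209.3, 65.9]
tcp_rot: [180.0, 0.0, 92.3]
force: [-2.4, -0.1, 6.3]
gripper_width: -0.1
grasp_force: 3.4
```

>>> {"op": "servo_tool", "data": {"plan": [[[0, 0, 0], [0, 0, -0.01], 1], [[0, 0, 0], [0, 0, -0.02], 1], [[0, 0, 0], [0, 0, -0.02], 1], [[0, 0, 0], [0, 0.02, 0], 1], [[0, 0, 0], [-0.03, 0.02, 0], 1], [[0, 0, 0], [-0.03, 0.013, 0], 1], [[0, 0, 0], [-0.025, 0, 0], 1], [[0, 0, 0], [0, 0, 0], 1]]}}

```text
time_s: 32.05
tool_pos: [622.4, 121.8, 115.1]
tcp_rot: [180.0, 0.1, 92.1]
force: [0.4, 1.0, -0.4]
gripper_width: 0.1
grasp_force: 0.0
```

```bash
python3 -c "
from h import *
go([618,122,78],92.3)"
```

```text
pos [622.4 121.8 115.1] rot [1.7996e+02 1.4000e-01 9.2070e+01] t 32.05 w 0.1 F [ 0.4  1.  -0.4]
tool delta mm [ 0.4 -4.4 37.1] rotvec [ 0.   0.1 -0.2]
```

>>> {"op": "servo_tool", "data": {"plan": [[[0, 0, 0], [0, -0.004, 0.018], 1], [[0, 0, 0], [0, 0, 0.019], 1], [[0, 0, 0], [-0.008, 0, 0], 1], [[0, 0, 0], [-0.008, 0, 0], 1], [[0, 0, 0], [-0.01, 0, 0], 1], [[0, 0, 0], [-0.012, 0, 0], 1], [[0, 0, 0], [-0.012, 0, 0], 1], [[0, 0, 0], [-0.012, 0, 0], 1]]}}

```text
time_s: 32.72
tool_pos: [620.2, 63.3, 78.9]
tcp_rot: [179.9, -0.0, 92.3]
force: [0.3, 2.3, -0.0]
gripper_width: -0.2
grasp_force: 1.0
```

>>> {"op": "servo_tool", "data": {"plan": [[[0, 0, 0], [-0.012, 0, 0], 1], [[0, 0, 0], [-0.012, 0, 0], 1], [[0, 0, 0], [-0.012, 0, 0], 1], [[0, 0, 0], [-0.012, 0, 0], 1], [[0, 0, 0], [-0.012, 0, 0], 1], [[0, 0, 0], [-0.012, 0, 0], 1], [[0, 0, 0], [-0.012, 0, 0], 1], [[0, 0, 0], [-0.008, 0, 0], 1]]}}

```text
time_s: 33.38
tool_pos: [623.4, -29.3, 77.9]
tcp_rot: [180.0, 0.0, 92.3]
force: [1.7, 2.2, 1.1]
gripper_width: 0.2
grasp_force: 0.9
```

>>> {"op": "servo_tool", "data": {"plan": [[[0, 0, 0], [-0.008, 0, 0], 1], [[0, 0, 0], [-0.006, 0, 0], 1], [[0, 0, 0], [-0.004, 0, 0], 1], [[0, 0, 0], [0, 0, 0], 1]]}}

```text
time_s: 33.72
tool_pos: [623.8, -46.6, 77.6]
tcp_rot: [-180.0, 0.0, 92.3]
force: [0.6, 0.0, -0.2]
gripper_width: 0.5
grasp_force: 0.0
```

>>> {"op": "servo_tool", "data": {"plan": [[[0, 0, 0], [-0.004, 0, 0], 1], [[0, 0, 0], [-0.003, 0, 0], 1], [[0, 0, 0], [-0.003, 0, 0], 1], [[0, 0, 0], [-0.002, 0, 0], 1], [[0, 0, 0], [0, 0, 0], 1]]}}

```text
time_s: 34.13
tool_pos: [624.0, -56.5, 77.5]
tcp_rot: [-179.9, -0.1, 92.3]
force: [-0.2, 4.5, -0.4]
gripper_width: 0.1
grasp_force: 2.2
```

>>> {"op": "servo_tool", "data": {"plan": [[[0, 0, 0], [0.005, 0, 0], 1], [[0, 0, 0], [0.003, 0, -0.015], 1], [[0, 0, 0], [0, 0, -0.03], 1], [[0, 0, 0], [0, 0, -0.015], 0.5], [[0, 0, 0], [0, 0, 0], 0.1]]}}

```text
time_s: 34.55
tool_pos: [627.7, -50.5, 143.0]
tcp_rot: [179.5, 0.2, 92.4]
force: [1.5, 0.2, 0.3]
gripper_width: 23.4
grasp_force: 0.0
```

```bash
python3 -c "
from h import *
for a in [(211,164.5),(224.5,164),(238,164)]: print(w('top',*a,40))
for t in(80,100):sinks('top',200,155,250,175,40,t)
snap('top','t8.png',(190,145,255,185),10)
go([621.5,36,110],92.3)"
```

```text
[614.7 136.8  40. ]
[617.6  85.8  40. ]
[618.5  34.6  40. ]
blob [209.8 164.2] [615.6 141.5  40. ] sides 46.0 43.0 ang -89.0
blob [224.  164.1] [617.1  87.6  40. ] sides 30.0 44.0 ang -89.0
pos [623.7 -49.6 137.3] rot [-1.7995e+02  3.0000e-02  9.2330e+01] t 34.7 w 46.1 F [-0.2  0.4  0.5]
tool delta mm [85.6  1.3 27.2] rotvec [-0.1  0.   0. ]
```

View pics/t8.png

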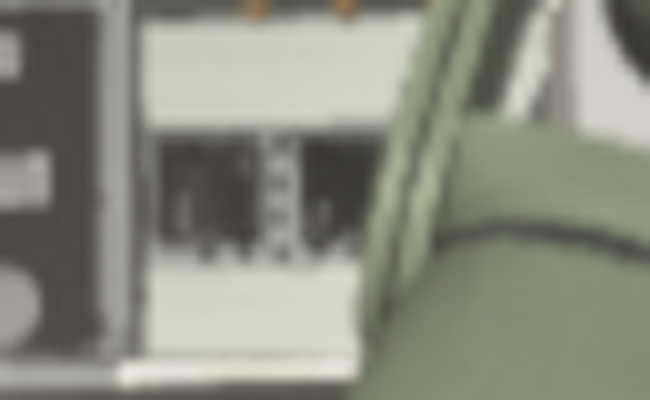

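Both visible sinks are still in place in the well, at crop (208,190) and (345,190). I'll start with the sink at y≈36.

>>> {"op": "servo_tool", "data": {"plan": [[[0, 0, 0], [0.03, 0, 0], 0.1], [[0, 0, 0], [0.03, 0, 0], 0.1], [[0, 0, 0], [0.025, 0, 0.01], 0.1], [[0, 0, 0], [0, 0, 0.02], 0.1], [[0, 0, 0], [0, 0, 0], 0.1]]}}

```text
time_s: 35.12
tool_pos: [616.2, 37.1, 102.1]
tcp_rot: [-179.4, -0.0, 92.5]
force: [-1.6, -0.5, -0.9]
gripper_width: 77.1
grasp_force: 0.0
```

```bash
python3 -c "
from h import *
go([621.5,36,27],92.3)"
```

```text
pos [616.2  37.1 102.1] rot [-1.7939e+02 -5.0000e-02  9.2470e+01] t 35.1167 w 77.1 F [-1.6 -0.5 -0.9]
tool delta mm [-1.4  6.1 75. ] rotvec [-0.6 -0.   0.2]
```

>>> {"op": "servo_tool", "data": {"plan": [[[0, 0, 0], [-0.001, 0.001, 0.02], 0.1], [[0, 0, 0], [0, 0, 0.02], 0.1], [[0, 0, 0], [0, 0, 0.02], 0.1], [[0, 0, 0], [0, 0, 0.012], 0.1], [[0, 0, 0], [0, 0, 0.004], 0.1], [[0, 0, 0], [0, 0, 0], 0.1]]}}

```text
time_s: 35.62
tool_pos: [620.3, 34.0, 30.1]
tcp_rot: [-179.8, -0.0, 92.3]
force: [0.6, 0.4, 0.4]
gripper_width: 77.0
grasp_force: 0.0
```

```bash
python3 -c "
from h import *
go([621.5,36,27],92.3)"
```

```text
pos [620.3  34.   30.1] rot [-1.7977e+02 -2.0000e-02  9.2280e+01] t 35.6167 w 77.0 F [0.6 0.4 0.4]
tool delta mm [2.  1.3 3.1] rotvec [-0.2 -0.  -0. ]
```

Close, lift, turn to yaw 9.2.

>>> {"op": "servo_tool", "data": {"plan": [[[0, 0, 0], [0.001, 0, 0.003], 0.1], [[0, 0, 0], [0, 0, 0], 0.7], [[0, 0, 0], [0, 0, 0], 1], [[0, 0, 0], [0, 0, 0], 1], [[0, 0, 0], [0, 0, 0], 1], [[0, 0, 0], [0, 0, 0], 1], [[0, 0, 0], [0, 0, 0], 1]]}}

```text
time_s: 36.2
tool_pos: [623.0, 35.4, 30.4]
tcp_rot: [179.8, 0.0, 92.3]
force: [-0.3, 0.8, 6.0]
gripper_width: 37.9
grasp_force: 61.9
```

>>> {"op": "servo_tool", "data": {"plan": [[[0, 0, 0], [0, 0, -0.02], 1], [[0, 0, 0], [0, 0, -0.03], 1], [[0, 0, 0], [0, 0, -0.03], 1], [[0, 0, 0], [0, 0, -0.03], 1], [[0, 0, 0], [0, 0, -0.03], 1], [[0, 0, 6.9], [0, 0, -0.03], 1], [[0, 0, 6.9], [0, 0, 0], 1], [[0, 0, 6.9], [0, 0, 0], 1]]}}

```text
time_s: 36.87
tool_pos: [623.2, 35.4, 201.9]
tcp_rot: [179.7, -0.1, 71.3]
force: [0.8, 0.1, -1.6]
gripper_width: 37.8
grasp_force: 61.2
```

>>> {"op": "servo_tool", "data": {"plan": [[[0, 0, 6.9], [0, 0, 0], 1], [[0, 0, 6.9], [0, 0, 0], 1], [[0, 0, 6.9], [0, 0, 0], 1], [[0, 0, 6.9], [0, 0, 0], 1], [[0, 0, 6.9], [0, 0, 0], 1], [[0, 0, 6.9], [0, 0, 0], 1], [[0, 0, 6.9], [0, 0, 0], 1], [[0, 0, 6.9], [0, 0, 0], 1]]}}

```text
time_s: 37.53
tool_pos: [620.9, 35.6, 197.8]
tcp_rot: [-180.0, 0.1, 16.1]
force: [-0.9, 0.2, -1.6]
gripper_width: 37.8
grasp_force: 61.2
```

>>> {"op": "servo_tool", "data": {"plan": [[[0, 0, 6.9], [0, 0, 0], 1], [[0, 0, 0], [0, 0, 0], 1]]}}

```text
time_s: 37.7
tool_pos: [621.0, 35.5, 197.9]
tcp_rot: [-180.0, 0.1, 9.4]
force: [0.0, -0.6, -2.1]
gripper_width: 37.4
grasp_force: 61.2
```

```bash
python3 -c "
from h import *
go([540.4,-385.8,190],9.2)"
```

```text
pos [621.   35.5 197.9] rot [-1.7997e+02  1.1000e-01  9.4200e+00] t 37.7 w 37.4 F [ 0.  -0.6 -2.1]
tool delta mm [-148.4  402.5    7.9] rotvec [-0.   0.1  0.2]
```

>>> {"op": "servo_tool", "data": {"plan": [[[0, 0, 0], [-0.0124, 0.0335, 0], 1], [[0, 0, 0], [-0.0124, 0.0335, 0], 1], [[0, 0, 0], [-0.0124, 0.0335, 0], 1], [[0, 0, 0], [-0.0124, 0.0335, 0], 1], [[0, 0, 0], [-0.0124, 0.0335, 0], 1], [[0, 0, 0], [-0.0124, 0.0335, 0], 1], [[0, 0, 0], [-0.0124, 0.0335, 0], 1], [[0, 0, 0], [-0.0124, 0.0335, 0], 1]]}}

```text
time_s: 38.37
tool_pos: [567.3, -246.6, 198.3]
tcp_rot: [-180.0, 0.0, 9.7]
force: [-0.1, 0.3, -1.4]
gripper_width: 37.9
grasp_force: 61.2
```

>>> {"op": "servo_tool", "data": {"plan": [[[0, 0, 0], [-0.0124, 0.0335, 0], 1], [[0, 0, 0], [-0.0124, 0.0335, 0], 1], [[0, 0, 0], [-0.0124, 0.0335, 0], 1], [[0, 0, 0], [-0.0124, 0.0335, 0], 1], [[0, 0, 0], [0, 0, 0.02], 1], [[0, 0, 0], [0, 0, 0.02], 1], [[0, 0, 0], [0, 0, 0], 1]]}}

```text
time_s: 38.95
tool_pos: [538.2, -384.1, 153.0]
tcp_rot: [-179.5, 0.4, 9.6]
force: [-1.4, 1.0, -3.0]
gripper_width: 37.6
grasp_force: 61.2
```

```bash
python3 -c "
from h import *
go([540.4,-385.8,18],9.2)"
```

```text
pos [ 538.2 -384.1  153. ] rot [-179.52    0.36    9.59] t 38.95 w 37.6 F [-1.4  1.  -3. ]
tool delta mm [  2.7   3.2 135. ] rotvec [-0.5  0.4  0.4]
```

>>> {"op": "servo_tool", "data": {"plan": [[[0, 0, 0], [0.001, 0.001, 0.025], 1], [[0, 0, 0], [0, 0, 0.03], 1], [[0, 0, 0], [0, 0, 0.03], 1], [[0, 0, 0], [0, 0, 0.025], 1], [[0, 0, 0], [0, 0, 0.015], 1], [[0, 0, 0], [0, 0, 0.01], 1], [[0, 0, 0], [0, 0, 0], 1], [[0, 0, 0], [0, 0, 0], 1]]}}

```text
time_s: 39.62
tool_pos: [542.1, -386.2, 24.1]
tcp_rot: [-179.9, 0.1, 9.6]
force: [-3.4, -0.4, -2.6]
gripper_width: 37.6
grasp_force: 61.1
```

```bash
python3 -c "
from h import *
go([540.4,-385.8,18],9.2)"
```

```text
pos [ 542.1 -386.2   24.1] rot [-1.7995e+02  1.1000e-01  9.6000e+00] t 39.6167 w 37.6 F [-3.4 -0.4 -2.6]
tool delta mm [-1.6 -0.7  6.1] rotvec [-0.1  0.1  0.4]
```

>>> {"op": "servo_tool", "data": {"plan": [[[0, 0, 0], [-0.0015, 0, 0.005], 1], [[0, 0, 0], [0, 0, 0.0015], 1], [[0, 0, 0], [0, 0, 0], 1], [[0, 0, 0], [0, 0, 0], 0.4], [[0, 0, 0], [0, 0, 0], 0.4], [[0, 0, 0], [0, 0, 0], 0.4], [[0, 0, 0], [0, 0, 0], 0.4]]}}

```text
time_s: 40.2
tool_pos: [541.8, -387.1, 18.2]
tcp_rot: [179.9, -0.1, 9.5]
force: [-0.2, 0.9, -1.0]
gripper_width: 51.7
grasp_force: 0.0
```

>>> {"op": "servo_tool", "data": {"plan": [[[0, 0, 0], [0, 0, -0.02], 0.4], [[0, 0, 0], [0, 0, -0.03], 0.4], [[0, 0, 0], [0, 0, -0.03], 0.2], [[0, 0, 0], [0, 0, -0.03], 0.1], [[0, 0, 0], [0, 0, -0.03], 0.1], [[0, 0, -6.9], [0, 0, -0.03], 0.1], [[0, 0, -6.9], [0, 0, 0], 0.1], [[0, 0, -6.9], [0, 0, 0], 0.1]]}}

```text
time_s: 40.87
tool_pos: [543.1, -388.2, 191.9]
tcp_rot: [179.6, -0.1, 30.6]
force: [-0.3, 0.7, -0.8]
gripper_width: 76.7
grasp_force: 0.0
```

>>> {"op": "servo_tool", "data": {"plan": [[[0, 0, -6.9], [0, 0, 0], 0.1], [[0, 0, -6.9], [0, 0, 0], 0.1], [[0, 0, -6.9], [0, 0, 0], 0.1], [[0, 0, -6.9], [0, 0, 0], 0.1], [[0, 0, -6.9], [0, 0, 0], 0.1], [[0, 0, -6.9], [0, 0, 0], 0.1], [[0, 0, -6.9], [0, 0, 0], 0.1], [[0, 0, -6.9], [0, 0, 0], 0.1]]}}

```text
time_s: 41.53
tool_pos: [541.4, -386.6, 187.6]
tcp_rot: [180.0, 0.0, 85.8]
force: [-0.4, -0.1, 0.6]
gripper_width: 76.7
grasp_force: 0.0
```

>>> {"op": "servo_tool", "data": {"plan": [[[0, 0, -6.9], [0, 0, 0], 0.1], [[0, 0, 0], [0.0334, 0.0069, 0], 0.1], [[0, 0, 0], [0.0334, 0.0069, 0], 0.1], [[0, 0, 0], [0.0334, 0.0069, 0], 0.1], [[0, 0, 0], [0.0334, 0.0069, 0], 0.1], [[0, 0, 0], [0.0334, 0.0069, 0], 0.1], [[0, 0, 0], [0.0334, 0.0069, 0], 0.1], [[0, 0, 0], [0.0334, 0.0069, 0], 0.1]]}}

```text
time_s: 42.2
tool_pos: [580.2, -149.5, 187.8]
tcp_rot: [179.9, 0.0, 92.3]
force: [1.3, 0.2, 0.5]
gripper_width: 76.6
grasp_force: 0.0
```

```bash
python3 -c "
from h import *
go([620.5,84.8,190],92.3)
sinks('top',200,155,250,175,40,90)"
```

```text
pos [ 580.2 -149.5  187.8] rot [1.7995e+02 1.0000e-02 9.2320e+01] t 42.2 w 76.6 F [1.3 0.2 0.5]
tool delta mm [232.4  49.7  -2.2] rotvec [0.1 0.  0. ]
blob [210.6 164.1] [616.2 138.3  40. ] sides 35.0 40.0 ang -89.0
blob [225.1 163.9] [618.2  83.5  40. ] sides 37.0 41.0 ang -87.0
```

>>> {"op": "servo_tool", "data": {"plan": [[[0, 0, 0], [0.0332, 0.007, 0], 0.1], [[0, 0, 0], [0.0332, 0.007, 0], 0.1], [[0, 0, 0], [0.0332, 0.007, 0], 0.1], [[0, 0, 0], [0.0332, 0.007, 0], 0.1], [[0, 0, 0], [0.0332, 0.007, 0], 0.1], [[0, 0, 0], [0.0332, 0.007, 0], 0.1], [[0, 0, 0], [0.0322, 0.007, 0], 0.1], [[0, 0, 0], [0, 0, 0.03], 0.1]]}}

```text
time_s: 42.92
tool_pos: [625.5, 88.3, 164.8]
tcp_rot: [179.1, -0.2, 92.7]
force: [0.9, -0.5, 0.7]
gripper_width: 76.7
grasp_force: 0.0
```

>>> {"op": "servo_tool", "data": {"plan": [[[0, 0, 0], [0, 0, 0.03], 0.1], [[0, 0, 0], [0, 0, 0.03], 0.1], [[0, 0, 0], [0, 0, 0.02], 0.1], [[0, 0, 0], [0, 0, 0], 0.1], [[0, 0, 0], [0, 0, 0], 0.1]]}}

```text
time_s: 43.33
tool_pos: [618.6, 82.1, 76.3]
tcp_rot: [-179.8, -0.0, 92.3]
force: [-1.1, -0.4, -0.0]
gripper_width: 77.0
grasp_force: 0.0
```

```bash
python3 -c "
from h import *
go([620.5,83.8,27],92.3)"
```

```text
pos [618.6  82.1  76.3] rot [-1.7984e+02 -1.0000e-02  9.2330e+01] t 43.3333 w 77.0 F [-1.1 -0.4 -0. ]
tool delta mm [ 1.7  2.1 49.3] rotvec [-0.2 -0.   0. ]
```

>>> {"op": "servo_tool", "data": {"plan": [[[0, 0, 0], [0.0015, 0.0015, 0.02], 0.1], [[0, 0, 0], [0, 0, 0.018], 0.1], [[0, 0, 0], [0, 0, 0.011], 0.1], [[0, 0, 0], [0, 0, 0], 0.1], [[0, 0, 0], [0, 0, 0], 0.1]]}}

```text
time_s: 43.75
tool_pos: [621.6, 83.5, 29.3]
tcp_rot: [179.9, 0.0, 92.3]
force: [1.8, 0.3, 0.1]
gripper_width: 77.0
grasp_force: 0.0
```

>>> {"op": "servo_tool", "data": {"plan": [[[0, 0, 0], [0, 0, 0], 0.7], [[0, 0, 0], [0, 0, 0], 1], [[0, 0, 0], [0, 0, 0], 1], [[0, 0, 0], [0, 0, 0], 1], [[0, 0, 0], [0, 0, 0], 1], [[0, 0, 0], [0, 0, 0], 1]]}}

```text
time_s: 44.25
tool_pos: [622.5, 83.6, 30.2]
tcp_rot: [179.8, 0.0, 92.3]
force: [-0.2, -0.4, 6.1]
gripper_width: 37.8
grasp_force: 62.0
```

>>> {"op": "servo_tool", "data": {"plan": [[[0, 0, 0], [0, 0, -0.02], 1], [[0, 0, 0], [0, 0, -0.03], 1], [[0, 0, 0], [0, 0, -0.03], 1], [[0, 0, 0], [0, 0, -0.03], 1], [[0, 0, 0], [0, 0, -0.03], 1], [[0, 0, 6.9], [0, 0, -0.03], 1], [[0, 0, 6.9], [0, 0, 0], 1], [[0, 0, 6.9], [0, 0, 0], 1]]}}

```text
time_s: 44.92
tool_pos: [622.6, 83.7, 201.7]
tcp_rot: [179.7, -0.1, 71.3]
force: [1.6, -0.5, -2.8]
gripper_width: 37.5
grasp_force: 61.3
```

>>> {"op": "servo_tool", "data": {"plan": [[[0, 0, 6.9], [0, 0, 0], 1], [[0, 0, 6.9], [0, 0, 0], 1], [[0, 0, 6.9], [0, 0, 0], 1], [[0, 0, 6.9], [0, 0, 0], 1], [[0, 0, 6.9], [0, 0, 0], 1], [[0, 0, 6.9], [0, 0, 0], 1], [[0, 0, 6.9], [0, 0, 0], 1], [[0, 0, 6.9], [0, 0, 0], 1]]}}

```text
time_s: 45.58
tool_pos: [620.3, 83.7, 197.6]
tcp_rot: [-180.0, 0.1, 16.1]
force: [0.8, 0.7, -2.5]
gripper_width: 37.5
grasp_force: 61.2
```

>>> {"op": "servo_tool", "data": {"plan": [[[0, 0, 6.9], [0, 0, 0], 1], [[0, 0, 0], [0, 0, 0], 1]]}}

```text
time_s: 45.75
tool_pos: [620.3, 83.7, 197.6]
tcp_rot: [-180.0, 0.1, 9.4]
force: [0.8, 0.4, -0.4]
gripper_width: 37.9
grasp_force: 61.2
```

```bash
python3 -c "
from h import *
go([494,-393.3,190],9.2)"
```

```text
pos [620.3  83.7 197.6] rot [-1.7998e+02  9.0000e-02  9.4200e+00] t 45.75 w 37.9 F [ 0.8  0.4 -0.4]
tool delta mm [-202.7  449.9    7.8] rotvec [-0.   0.1  0.2]
```

>>> {"op": "servo_tool", "data": {"plan": [[[0, 0, 0], [-0.0145, 0.0321, 0], 1], [[0, 0, 0], [-0.0145, 0.0321, 0], 1], [[0, 0, 0], [-0.0145, 0.0321, 0], 1], [[0, 0, 0], [-0.0145, 0.0321, 0], 1], [[0, 0, 0], [-0.0145, 0.0321, 0], 1], [[0, 0, 0], [-0.0145, 0.0321, 0], 1], [[0, 0, 0], [-0.0145, 0.0321, 0], 1], [[0, 0, 0], [-0.0145, 0.0321, 0], 1]]}}

```text
time_s: 46.42
tool_pos: [548.1, -190.2, 198.1]
tcp_rot: [-180.0, 0.0, 9.7]
force: [1.4, -0.4, -0.8]
gripper_width: 37.7
grasp_force: 61.3
```

>>> {"op": "servo_tool", "data": {"plan": [[[0, 0, 0], [-0.0145, 0.0321, 0], 1], [[0, 0, 0], [-0.0145, 0.0321, 0], 1], [[0, 0, 0], [-0.0145, 0.0321, 0], 1], [[0, 0, 0], [-0.0145, 0.0321, 0], 1], [[0, 0, 0], [-0.0145, 0.0321, 0], 1], [[0, 0, 0], [-0.0142, 0.0321, 0], 1], [[0, 0, 0], [0, 0, 0.02], 1], [[0, 0, 0], [0, 0, 0.02], 1]]}}

```text
time_s: 47.08
tool_pos: [495.3, -396.7, 159.5]
tcp_rot: [179.8, -0.1, 9.5]
force: [0.2, 0.7, -1.2]
gripper_width: 37.5
grasp_force: 61.3
```

>>> {"op": "servo_tool", "data": {"plan": [[[0, 0, 0], [0, 0, 0.03], 1], [[0, 0, 0], [0, 0, 0.03], 1], [[0, 0, 0], [0, 0, 0.02], 1], [[0, 0, 0], [0, 0, 0], 1], [[0, 0, 0], [0, 0, 0], 1]]}}

```text
time_s: 47.5
tool_pos: [494.3, -391.9, 76.6]
tcp_rot: [-179.8, 0.1, 9.6]
force: [0.4, -0.2, -1.1]
gripper_width: 38.0
grasp_force: 61.2
```

```bash
python3 -c "
from h import *
go([494,-393.3,18],9.2)"
```

```text
pos [ 494.3 -391.9   76.6] rot [-1.798e+02  1.400e-01  9.640e+00] t 47.5 w 38.0 F [ 0.4 -0.2 -1.1]
tool delta mm [-0.4  1.5 58.6] rotvec [-0.2  0.1  0.4]
```

>>> {"op": "servo_tool", "data": {"plan": [[[0, 0, 0], [-0.001, 0.001, 0.025], 1], [[0, 0, 0], [0, 0, 0.018], 1], [[0, 0, 0], [0, 0, 0.01], 1], [[0, 0, 0], [0, 0, 0.0065], 1], [[0, 0, 0], [0, 0, 0], 1], [[0, 0, 0], [0, 0, 0], 1]]}}

```text
time_s: 48.0
tool_pos: [495.3, -394.9, 20.1]
tcp_rot: [179.9, -0.1, 9.6]
force: [0.4, -0.2, -1.0]
gripper_width: 37.8
grasp_force: 61.2
```

>>> {"op": "servo_tool", "data": {"plan": [[[0, 0, 0], [0, 0, 0], 0.4], [[0, 0, 0], [0, 0, 0], 0.4], [[0, 0, 0], [0, 0, 0], 0.4], [[0, 0, 0], [0, 0, 0], 0.4]]}}

```text
time_s: 48.33
tool_pos: [495.2, -394.8, 19.9]
tcp_rot: [179.9, -0.1, 9.5]
force: [-0.0, 0.1, 0.3]
gripper_width: 51.1
grasp_force: 0.0
```

>>> {"op": "servo_tool", "data": {"plan": [[[0, 0, 0], [0, 0, -0.02], 0.4], [[0, 0, 0], [0, 0, -0.03], 0.4], [[0, 0, 0], [0, 0, -0.03], 0.2], [[0, 0, 0], [0, 0, -0.03], 0.1], [[0, 0, 0], [0, 0, -0.03], 0.1], [[0, 0, -6.9], [0, 0, -0.03], 0.1], [[0, 0, -6.9], [0, 0, 0], 0.1], [[0, 0, -6.9], [0, 0, 0], 0.1]]}}

```text
time_s: 49.0
tool_pos: [496.3, -395.9, 193.3]
tcp_rot: [179.6, -0.1, 30.6]
force: [-1.2, 0.3, -0.3]
gripper_width: 76.8
grasp_force: 0.0
```

>>> {"op": "servo_tool", "data": {"plan": [[[0, 0, -6.9], [0, 0, 0], 0.1], [[0, 0, -6.9], [0, 0, 0], 0.1], [[0, 0, -6.9], [0, 0, 0], 0.1], [[0, 0, -6.9], [0, 0, 0], 0.1], [[0, 0, -6.9], [0, 0, 0], 0.1], [[0, 0, -6.9], [0, 0, 0], 0.1], [[0, 0, -6.9], [0, 0, 0], 0.1], [[0, 0, -6.9], [0, 0, 0], 0.1]]}}

```text
time_s: 49.67
tool_pos: [494.6, -394.2, 189.2]
tcp_rot: [180.0, 0.0, 85.8]
force: [1.4, -0.5, -0.2]
gripper_width: 77.3
grasp_force: 0.0
```

>>> {"op": "servo_tool", "data": {"plan": [[[0, 0, -6.9], [0, 0, 0], 0.1], [[0, 0, 0], [0, 0, 0], 0.1]]}}

```text
time_s: 49.83
tool_pos: [494.7, -394.3, 189.2]
tcp_rot: [180.0, 0.0, 92.4]
force: [0.5, -0.2, 1.5]
gripper_width: 76.8
grasp_force: 0.0
```

```bash
python3 -c "
from h import *
go([619,136,190],92.3)
sinks('top',200,155,250,175,40,90)"
```

```text
pos [ 494.7 -394.3  189.2] rot [1.7998e+02 2.0000e-02 9.2440e+01] t 49.8333 w 76.8 F [ 0.5 -0.2  1.5]
tool delta mm [524.5 146.8  -0.9] rotvec [0.  0.  0.1]
blob [210.8 164.1] [616.2 137.8  40. ] sides 34.0 38.0 ang -89.0
```

>>> {"op": "servo_tool", "data": {"plan": [[[0, 0, 0], [0.0328, 0.0092, 0], 0.1], [[0, 0, 0], [0.0328, 0.0092, 0], 0.1], [[0, 0, 0], [0.0328, 0.0092, 0], 0.1], [[0, 0, 0], [0.0328, 0.0092, 0], 0.1], [[0, 0, 0], [0.0328, 0.0092, 0], 0.1], [[0, 0, 0], [0.0328, 0.0092, 0], 0.1], [[0, 0, 0], [0.0328, 0.0092, 0], 0.1], [[0, 0, 0], [0.0328, 0.0092, 0], 0.1]]}}

```text
time_s: 50.55
tool_pos: [557.7, -127.5, 189.3]
tcp_rot: [180.0, 0.0, 92.1]
force: [-0.2, -0.2, -0.0]
gripper_width: 76.9
grasp_force: 0.0
```

>>> {"op": "servo_tool", "data": {"plan": [[[0, 0, 0], [0.0328, 0.0092, 0], 0.1], [[0, 0, 0], [0.0328, 0.0092, 0], 0.1], [[0, 0, 0], [0.0328, 0.0092, 0], 0.1], [[0, 0, 0], [0.0328, 0.0092, 0], 0.1], [[0, 0, 0], [0.0328, 0.0092, 0], 0.1], [[0, 0, 0], [0.0328, 0.0092, 0], 0.1], [[0, 0, 0], [0.0328, 0.0092, 0], 0.1], [[0, 0, 0], [0.0328, 0.0092, 0], 0.1]]}}

```text
time_s: 51.22
tool_pos: [620.6, 137.8, 189.2]
tcp_rot: [180.0, 0.0, 92.1]
force: [0.4, -0.6, 0.0]
gripper_width: 76.7
grasp_force: 0.0
```

>>> {"op": "servo_tool", "data": {"plan": [[[0, 0, 0], [0, 0, 0.03], 0.1], [[0, 0, 0], [0, 0, 0.03], 0.1], [[0, 0, 0], [0, 0, 0.03], 0.1], [[0, 0, 0], [0, 0, 0.02], 0.1], [[0, 0, 0], [0, 0, 0], 0.1], [[0, 0, 0], [0, 0, 0], 0.1]]}}

```text
time_s: 51.72
tool_pos: [619.3, 136.0, 77.6]
tcp_rot: [-179.8, 0.0, 92.2]
force: [0.6, -0.2, 0.6]
gripper_width: 76.7
grasp_force: 0.0
```

```bash
python3 -c "
from h import *
go([619,136,27],92.3)"
```

```text
pos [619.3 136.   77.6] rot [-1.7981e+02  1.0000e-02  9.2220e+01] t 51.7167 w 76.7 F [ 0.6 -0.2  0.6]
tool delta mm [-0.  -0.1 50.6] rotvec [-0.2  0.  -0.1]
```

>>> {"op": "servo_tool", "data": {"plan": [[[0, 0, 0], [0, 0, 0.02], 0.1], [[0, 0, 0], [0, 0, 0.02], 0.1], [[0, 0, 0], [0, 0, 0.011], 0.1], [[0, 0, 0], [0, 0, 0], 0.1], [[0, 0, 0], [0, 0, 0], 0.1]]}}

```text
time_s: 52.13
tool_pos: [621.0, 136.0, 28.9]
tcp_rot: [179.9, -0.0, 92.3]
force: [0.5, 0.8, 1.0]
gripper_width: 76.8
grasp_force: 0.0
```

>>> {"op": "servo_tool", "data": {"plan": [[[0, 0, 0], [0, 0, 0], 0.7], [[0, 0, 0], [0, 0, 0], 1], [[0, 0, 0], [0, 0, 0], 1], [[0, 0, 0], [0, 0, 0], 1], [[0, 0, 0], [0, 0, 0], 1], [[0, 0, 0], [0, 0, 0], 1]]}}

```text
time_s: 52.63
tool_pos: [621.9, 136.2, 29.8]
tcp_rot: [179.8, -0.0, 92.3]
force: [-0.8, 0.1, 6.3]
gripper_width: 37.4
grasp_force: 61.9
```

>>> {"op": "servo_tool", "data": {"plan": [[[0, 0, 0], [0, 0, -0.02], 1], [[0, 0, 0], [0, 0, -0.03], 1], [[0, 0, 0], [0, 0, -0.03], 1], [[0, 0, 0], [0, 0, -0.03], 1], [[0, 0, 0], [0, 0, -0.03], 1], [[0, 0, 6.9], [0, 0, -0.03], 1], [[0, 0, 6.9], [0, 0, 0], 1], [[0, 0, 6.9], [0, 0, 0], 1]]}}

```text
time_s: 53.3
tool_pos: [622.1, 136.2, 201.3]
tcp_rot: [179.7, -0.1, 71.3]
force: [-0.1, -0.6, -1.7]
gripper_width: 37.7
grasp_force: 61.2
```

>>> {"op": "servo_tool", "data": {"plan": [[[0, 0, 6.9], [0, 0, 0], 1], [[0, 0, 6.9], [0, 0, 0], 1], [[0, 0, 6.9], [0, 0, 0], 1], [[0, 0, 6.9], [0, 0, 0], 1], [[0, 0, 6.9], [0, 0, 0], 1], [[0, 0, 6.9], [0, 0, 0], 1], [[0, 0, 6.9], [0, 0, 0], 1], [[0, 0, 6.9], [0, 0, 0], 1]]}}

```text
time_s: 53.97
tool_pos: [619.8, 136.0, 197.1]
tcp_rot: [-180.0, 0.1, 16.1]
force: [0.8, 0.0, -1.5]
gripper_width: 37.2
grasp_force: 61.2
```

>>> {"op": "servo_tool", "data": {"plan": [[[0, 0, 6.9], [0, 0, 0], 1], [[0, 0, 0], [0, 0, 0], 1]]}}

```text
time_s: 54.13
tool_pos: [619.8, 136.1, 197.1]
tcp_rot: [-180.0, 0.1, 9.4]
force: [-0.3, -0.1, -1.0]
gripper_width: 37.6
grasp_force: 61.2
```

```bash
python3 -c "
from h import *
go([445.4,-387,190],9.2)
snap('top','t9.png',(320,160,390,240),7)"
```

```text
pos [619.8 136.1 197.1] rot [-1.7999e+02  8.0000e-02  9.4200e+00] t 54.1333 w 37.6 F [-0.3 -0.1 -1. ]
tool delta mm [-257.6  487.5    7.4] rotvec [-0.   0.1  0.2]
```

View pics/t9.png

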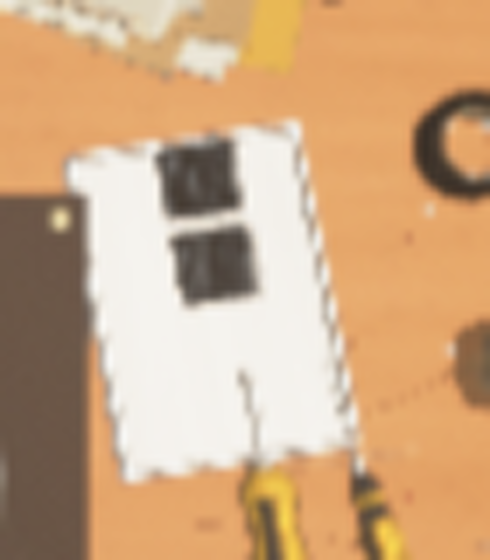

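The tray holds two sinks, at crop (198,175) and (215,265). A screwdriver shaft tip reaches in at (243,375), so the third goes left of it.

>>> {"op": "servo_tool", "data": {"plan": [[[0, 0, 0], [-0.016, 0.03, 0], 1], [[0, 0, 0], [-0.016, 0.03, 0], 1], [[0, 0, 0], [-0.016, 0.03, 0], 1], [[0, 0, 0], [-0.016, 0.03, 0], 1], [[0, 0, 0], [-0.016, 0.03, 0], 1], [[0, 0, 0], [-0.016, 0.03, 0], 1], [[0, 0, 0], [-0.016, 0.03, 0], 1], [[0, 0, 0], [-0.016, 0.03, 0], 1]]}}

```text
time_s: 54.85
tool_pos: [532.9, -123.1, 197.8]
tcp_rot: [-180.0, 0.0, 9.7]
force: [1.1, -0.7, -1.1]
gripper_width: 37.8
grasp_force: 61.2
```

>>> {"op": "servo_tool", "data": {"plan": [[[0, 0, 0], [-0.016, 0.03, 0], 1], [[0, 0, 0], [-0.016, 0.03, 0], 1], [[0, 0, 0], [-0.016, 0.03, 0], 1], [[0, 0, 0], [-0.016, 0.03, 0], 1], [[0, 0, 0], [-0.016, 0.03, 0], 1], [[0, 0, 0], [-0.016, 0.03, 0], 1], [[0, 0, 0], [-0.016, 0.03, 0], 1], [[0, 0, 0], [-0.016, 0.03, 0], 1]]}}

```text
time_s: 55.52
tool_pos: [446.4, -381.0, 197.7]
tcp_rot: [-180.0, 0.0, 9.7]
force: [0.4, -0.0, -1.4]
gripper_width: 38.1
grasp_force: 61.2
```

>>> {"op": "servo_tool", "data": {"plan": [[[0, 0, 0], [0, 0, 0.02], 1], [[0, 0, 0], [0, 0, 0.03], 1], [[0, 0, 0], [0, 0, 0.03], 1], [[0, 0, 0], [0, 0, 0.03], 1], [[0, 0, 0], [0, 0, 0.01], 1], [[0, 0, 0], [0, 0, 0], 1], [[0, 0, 0], [0, 0, 0], 1]]}}

```text
time_s: 56.1
tool_pos: [447.5, -379.6, 78.1]
tcp_rot: [-180.0, 0.0, 9.6]
force: [-0.1, -0.4, -0.6]
gripper_width: 37.7
grasp_force: 61.2
```

```bash
python3 -c "
from h import *
go([446,-380,18],9.2)"
```

```text
pos [ 447.5 -379.6   78.1] rot [-1.7998e+02  1.0000e-02  9.6100e+00] t 56.1 w 37.7 F [-0.1 -0.4 -0.6]
tool delta mm [-1.5  0.1 60.1] rotvec [-0.   0.   0.4]
```

>>> {"op": "servo_tool", "data": {"plan": [[[0, 0, 0], [-0.001, 0, 0.025], 1], [[0, 0, 0], [0, 0, 0.018], 1], [[0, 0, 0], [0, 0, 0.011], 1], [[0, 0, 0], [0, 0, 0.006], 1], [[0, 0, 0], [0, 0, 0], 1], [[0, 0, 0], [0, 0, 0], 1]]}}

```text
time_s: 56.6
tool_pos: [447.2, -380.6, 19.1]
tcp_rot: [179.9, -0.1, 9.5]
force: [0.5, -1.6, -0.4]
gripper_width: 37.6
grasp_force: 61.2
```

>>> {"op": "servo_tool", "data": {"plan": [[[0, 0, 0], [0, 0, 0], 0.4], [[0, 0, 0], [0, 0, 0], 0.4], [[0, 0, 0], [0, 0, 0], 0.4], [[0, 0, 0], [0, 0, 0], 0.4]]}}

```text
time_s: 56.93
tool_pos: [446.9, -380.4, 18.8]
tcp_rot: [179.9, -0.1, 9.5]
force: [1.1, 0.1, 0.2]
gripper_width: 51.4
grasp_force: 0.0
```

>>> {"op": "servo_tool", "data": {"plan": [[[0, 0, 0], [0, 0, -0.02], 0.4], [[0, 0, 0], [0, 0, -0.03], 0.4], [[0, 0, 0], [0, 0, -0.03], 0.4], [[0, 0, 0], [0, 0, -0.03], 1], [[0, 0, 0], [0, 0, -0.03], 1], [[0, 0, -6.9], [0, 0, -0.03], 1], [[0, 0, -6.9], [0, 0, 0], 1], [[0, 0, -6.9], [0, 0, 0], 1]]}}

```text
time_s: 57.6
tool_pos: [447.9, -381.5, 191.9]
tcp_rot: [179.6, -0.1, 30.6]
force: [0.6, 0.1, -0.2]
gripper_width: -0.3
grasp_force: 0.0
```

>>> {"op": "servo_tool", "data": {"plan": [[[0, 0, -6.9], [0, 0, 0], 1], [[0, 0, -6.9], [0, 0, 0], 1], [[0, 0, -6.9], [0, 0, 0], 1], [[0, 0, -6.9], [0, 0, 0], 1], [[0, 0, -6.9], [0, 0, 0], 1], [[0, 0, -6.9], [0, 0, 0], 1], [[0, 0, -6.9], [0, 0, 0], 1], [[0, 0, -6.9], [0, 0, 0], 1]]}}

```text
time_s: 58.27
tool_pos: [446.4, -379.8, 188.1]
tcp_rot: [180.0, 0.0, 85.8]
force: [0.4, 0.2, -0.4]
gripper_width: -0.0
grasp_force: 0.0
```

>>> {"op": "servo_tool", "data": {"plan": [[[0, 0, -6.9], [0, 0, 0], 1], [[0, 0, 0], [0, 0, 0], 1]]}}

```text
time_s: 58.43
tool_pos: [446.4, -379.8, 188.1]
tcp_rot: [180.0, 0.0, 92.4]
force: [-0.9, 0.2, 1.0]
gripper_width: 0.2
grasp_force: 0.0
```

```bash
python3 -c "
from h import *
go([625,-114,130],92.3)"
```

```text
pos [ 446.4 -379.8  188.1] rot [1.7999e+02 1.0000e-02 9.2430e+01] t 58.4333 w 0.2 F [-0.9  0.2  1. ]
tool delta mm [258.  189.7  58.1] rotvec [0.  0.  0.1]
```

>>> {"op": "servo_tool", "data": {"plan": [[[0, 0, 0], [0.0258, 0.019, 0], 1], [[0, 0, 0], [0.0258, 0.019, 0], 1], [[0, 0, 0], [0.0258, 0.019, 0], 1], [[0, 0, 0], [0.0258, 0.019, 0], 1], [[0, 0, 0], [0.0258, 0.019, 0], 1], [[0, 0, 0], [0.0258, 0.019, 0], 1], [[0, 0, 0], [0.0258, 0.019, 0], 1], [[0, 0, 0], [0.0258, 0.019, 0], 1]]}}

```text
time_s: 59.1
tool_pos: [590.6, -166.0, 188.2]
tcp_rot: [180.0, 0.0, 92.1]
force: [1.3, 1.0, 0.2]
gripper_width: 0.1
grasp_force: 0.0
```

>>> {"op": "servo_tool", "data": {"plan": [[[0, 0, 0], [0.0258, 0.019, 0], 1], [[0, 0, 0], [0.0258, 0.019, 0], 1], [[0, 0, 0], [0, 0, 0.03], 1], [[0, 0, 0], [0, 0, 0.028], 1], [[0, 0, 0], [0, 0, 0], 1], [[0, 0, 0], [0, 0, 0], 1]]}}

```text
time_s: 59.6
tool_pos: [623.9, -113.6, 127.8]
tcp_rot: [-179.7, -0.1, 92.2]
force: [0.0, -0.6, 0.9]
gripper_width: -0.2
grasp_force: 0.0
```

```bash
python3 -c "
from h import *
go([625,-114,79],92.3)
sinks('top',330,170,375,235,26,110)
R=Ro.from_euler('z',9.2,degrees=True)
"
```

```text
pos [ 623.9 -113.6  127.8] rot [-1.7971e+02 -1.1000e-01  9.2230e+01] t 59.6 w -0.2 F [ 0.  -0.6  0.9]
tool delta mm [-0.6  1.3 48.8] rotvec [-0.3 -0.1 -0.1]
blob [345.8 204.9] [ 471.3 -374.5   26. ] sides 37.0 73.0 ang -77.0
blob [348.2 185.6] [ 545.6 -385.3   26. ] sides 38.0 36.0 ang -81.0
```

```bash
python3 -c "
from h import *
im=robot.grab_frame('top').max(2)[172:232,328:376]
for r in im[::1]: print(''.join('#' if v<80 else '+' if v<130 else '.' for v in r))
print(px('top',[495,-394.5,26]),px('top',[447,-380,26]))
"
```

```text
................................................
................................................
................................................
................................................
................................................
................................................
................................................
................................................
.......................++.......................
................+++++++++.......................
...............+++####+++.......................
...............+++####+#+.......................
...............+++++##+++.......................
...............++#+++#+++.......................
...............++#+++#+++.......................
...............++##++++##+......................
+++.............+##++++##+......................
..++............+###++++++......................
..++.............++++...........................
..++............................................
..++............................................
++++............................................
++++................+.
[... 1167 characters left out ...]
...................................
++++............................................
++++............................................
++++............................................
++++............................................
++++............................................
++++............................................
++++............................................
++++............................................
++++............................................
++++......................................+++...
++++......................................++++..
++++......................................++....
++++............................................
[350.9 198.8] [347.3 211.3]
```

```bash
python3 -c "
from h import *
a=robot.grab_frame('top')[178:232,328:380,::-1];p=px('scene',[480,-390,15]);print(p);x,y=map(int,p)
b=robot.grab_frame('scene')[y-27:y+27,x-30:x+30,::-1]
f=lambda i:cv2.resize(i,None,fx=7,fy=7,interpolation=cv2.INTER_CUBIC)
cv2.imwrite('pics/c.png',np.hstack([f(a),f(b)]))
for u,v in[(344.3,199.5),(346.7,208.7)]:print(w('top',u,v,26))"
```

```text
[312.  247.6]
[ 491.8 -369.5   26. ]
[ 456.9 -377.8   26. ]
```

View pics/c.png

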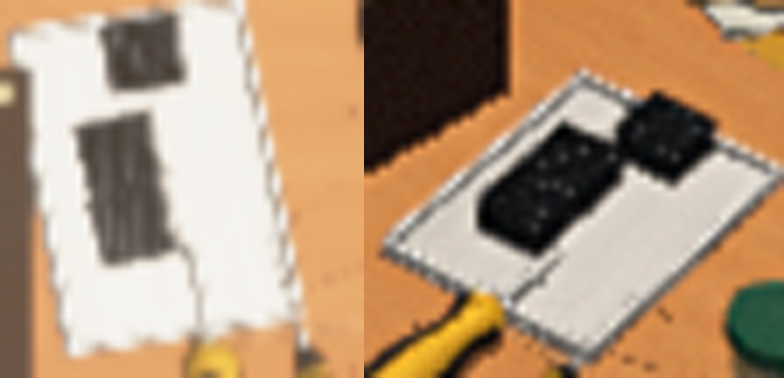

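The tray holds all three sinks lying flat. The middle one was nudged sideways (crop centre about (115,150)) and now touches the third at (135,220), but all are inside the limits. Next I'll shut the window.

>>> {"op": "servo_tool", "data": {"plan": [[[0, 0, 0], [0, 0, 0.02], 1], [[0, 0, 0], [0, 0, 0.02], 1], [[0, 0, 0], [0, 0, 0.008], 1], [[0, 0, 0], [0.01, 0, 0], 1], [[0, 0, 0], [0.006, 0, 0], 1], [[0, 0, 0], [0.01, 0, 0], 1], [[0, 0, 0], [0.01, 0, 0], 1], [[0, 0, 0], [0.01, 0, 0], 1]]}}

```text
time_s: 60.47
tool_pos: [625.0, -67.8, 83.6]
tcp_rot: [179.8, 0.1, 92.3]
force: [0.9, -1.4, 1.7]
gripper_width: 0.2
grasp_force: 1.0
```

>>> {"op": "servo_tool", "data": {"plan": [[[0, 0, 0], [0.012, 0, 0], 1], [[0, 0, 0], [0.012, 0, 0], 1], [[0, 0, 0], [0.012, 0, 0], 1], [[0, 0, 0], [0.012, 0, 0], 1], [[0, 0, 0], [0.012, 0, 0], 1], [[0, 0, 0], [0.012, 0, 0], 1], [[0, 0, 0], [0.012, 0, 0], 1], [[0, 0, 0], [0.012, 0, 0], 1]]}}

```text
time_s: 61.13
tool_pos: [619.8, 28.8, 81.8]
tcp_rot: [-180.0, -0.0, 92.3]
force: [-0.2, -1.7, 2.4]
gripper_width: -0.0
grasp_force: 1.0
```

>>> {"op": "servo_tool", "data": {"plan": [[[0, 0, 0], [0.01, 0, 0], 1], [[0, 0, 0], [0.01, 0, 0], 1], [[0, 0, 0], [0.005, 0, 0], 1], [[0, 0, 0], [0.003, 0, 0], 1], [[0, 0, 0], [0, 0, 0], 1]]}}

```text
time_s: 61.55
tool_pos: [618.4, 56.5, 81.5]
tcp_rot: [-179.9, -0.1, 92.4]
force: [0.9, -0.2, -0.4]
gripper_width: -0.3
grasp_force: 0.0
```

>>> {"op": "servo_tool", "data": {"plan": [[[0, 0, 0], [0.002, 0, 0], 1], [[0, 0, 0], [0.002, 0, 0], 1], [[0, 0, 0], [0.002, 0, 0], 1], [[0, 0, 0], [0.002, 0, 0], 1], [[0, 0, 0], [0.002, 0, 0], 1]]}}

```text
time_s: 61.97
tool_pos: [618.0, 65.3, 81.5]
tcp_rot: [-179.9, 0.0, 92.3]
force: [-0.4, -1.6, -1.3]
gripper_width: -0.1
grasp_force: 0.8
```

>>> {"op": "servo_tool", "data": {"plan": [[[0, 0, 0], [0.002, 0, 0], 1], [[0, 0, 0], [0.002, 0, 0], 1], [[0, 0, 0], [0.002, 0, 0], 1], [[0, 0, 0], [0.002, 0, 0], 1], [[0, 0, 0], [0, 0, 0], 1]]}}

```text
time_s: 62.38
tool_pos: [617.9, 71.5, 81.7]
tcp_rot: [-179.9, 0.2, 92.4]
force: [-0.6, -7.5, -1.2]
gripper_width: -0.2
grasp_force: 3.7
```

>>> {"op": "servo_tool", "data": {"plan": [[[0, 0, 0], [0.0015, 0, 0], 1], [[0, 0, 0], [0, 0, 0], 1]]}}

```text
time_s: 62.55
tool_pos: [617.9, 71.6, 81.7]
tcp_rot: [-179.9, 0.4, 92.4]
force: [-0.7, -10.3, -1.1]
gripper_width: -0.3
grasp_force: 5.3
```

>>> {"op": "servo_tool", "data": {"plan": [[[0, 0, 0], [-0.004, 0, 0], 1], [[0, 0, 0], [-0.004, 0, -0.01], 1], [[0, 0, 0], [0, 0, -0.025], 1], [[0, 0, 0], [0, 0, -0.015], 1], [[0, 0, 0], [0.03, 0, 0], 1], [[0, 0, 0], [0.035, 0, 0], 1], [[0, 0, 0], [0.035, 0, 0], 1], [[0, 0, 0], [0.035, 0, 0], 1]]}}

```text
time_s: 63.22
tool_pos: [613.5, 203.9, 133.7]
tcp_rot: [179.9, -0.1, 92.3]
force: [1.1, 0.1, 0.7]
gripper_width: -0.1
grasp_force: 0.0
```

>>> {"op": "servo_tool", "data": {"plan": [[[0, 0, 0], [0.007, 0, 0], 1], [[0, 0, 0], [0, 0, 0.02], 1], [[0, 0, 0], [0, 0, 0.015], 1], [[0, 0, 0], [0, 0, 0], 1], [[0, 0, 0], [0, 0, 0], 1]]}}

```text
time_s: 63.63
tool_pos: [612.0, 209.0, 96.5]
tcp_rot: [-179.9, -0.0, 92.3]
force: [1.0, 0.2, 0.9]
gripper_width: 0.2
grasp_force: 0.0
```

```bash
python3 -c "
from h import *
go([613.2,211,73],92.3)"
```

```text
pos [612.  209.   96.5] rot [-1.799e+02 -1.000e-02  9.234e+01] t 63.6333 w 0.2 F [1.  0.2 0.9]
tool delta mm [ 1.9  1.3 23.5] rotvec [-0.1 -0.   0. ]
```

>>> {"op": "servo_tool", "data": {"plan": [[[0, 0, 0], [0.002, 0, 0.01], 1], [[0, 0, 0], [0, 0, 0.008], 1], [[0, 0, 0], [0, 0, 0.005], 1], [[0, 0, 0], [0, 0, 0.001], 1], [[0, 0, 0], [0, 0, 0.001], 1], [[0, 0, 0], [0, 0, 0], 1], [[0, 0, 0], [0, 0, 0], 1]]}}

```text
time_s: 64.22
tool_pos: [612.8, 210.9, 72.2]
tcp_rot: [180.0, -0.0, 92.3]
force: [0.6, -0.6, 0.3]
gripper_width: 0.1
grasp_force: 0.0
```

>>> {"op": "servo_tool", "data": {"plan": [[[0, 0, 0], [0, 0, 0.001], 1], [[0, 0, 0], [0, 0, 0.001], 1], [[0, 0, 0], [0, 0, 0.001], 1], [[0, 0, 0], [0, 0, 0], 1]]}}

```text
time_s: 64.55
tool_pos: [612.4, 210.9, 68.7]
tcp_rot: [-180.0, 0.0, 92.3]
force: [-0.8, 0.5, -0.8]
gripper_width: 0.1
grasp_force: 0.0
```

>>> {"op": "servo_tool", "data": {"plan": [[[0, 0, 0], [0, 0, 0.001], 1], [[0, 0, 0], [0, 0, 0.001], 1], [[0, 0, 0], [0, 0, 0], 1]]}}

```text
time_s: 64.8
tool_pos: [612.7, 211.0, 67.1]
tcp_rot: [180.0, -0.0, 92.3]
force: [-0.1, -0.7, 1.1]
gripper_width: -0.1
grasp_force: 1.0
```

>>> {"op": "servo_tool", "data": {"plan": [[[0, 0, 0], [0, 0, 0.001], 1], [[0, 0, 0], [0, 0, 0.001], 1], [[0, 0, 0], [0, 0, 0.0006], 1], [[0, 0, 0], [0, 0, 0], 1]]}}

```text
time_s: 65.13
tool_pos: [612.7, 211.0, 65.6]
tcp_rot: [180.0, 0.0, 92.3]
force: [-3.3, -1.5, 7.7]
gripper_width: 0.1
grasp_force: 3.9
```

>>> {"op": "servo_tool", "data": {"plan": [[[0, 0, 0], [0, 0, 0], 1], [[0, 0, 0], [0, 0, 0], 1], [[0, 0, 0], [0, 0, 0], 1]]}}

```text
time_s: 65.38
tool_pos: [612.8, 211.0, 65.7]
tcp_rot: [180.0, 0.0, 92.3]
force: [-2.6, -1.0, 8.5]
gripper_width: 0.0
grasp_force: 3.7
```

Hold to over a second, then retreat upward.

>>> {"op": "servo_tool", "data": {"plan": [[[0, 0, 0], [0, 0, 0], 1], [[0, 0, 0], [0, 0, 0], 1], [[0, 0, 0], [0, 0, 0], 1], [[0, 0, 0], [0, 0, 0], 1], [[0, 0, 0], [0, 0, 0], 1], [[0, 0, 0], [0, 0, 0], 1], [[0, 0, 0], [0, 0, 0], 1], [[0, 0, 0], [0, 0, 0], 1]]}}

```text
time_s: 66.05
tool_pos: [612.8, 211.0, 65.7]
tcp_rot: [180.0, 0.0, 92.3]
force: [-2.0, -1.1, 7.5]
gripper_width: -0.0
grasp_force: 3.7
```

>>> {"op": "servo_tool", "data": {"plan": [[[0, 0, 0], [0, 0, 0], 1], [[0, 0, 0], [0, 0, 0], 1], [[0, 0, 0], [0, 0, -0.01], 1], [[0, 0, 0], [0, 0, -0.03], 1], [[0, 0, 0], [0, 0, -0.03], 1], [[0, 0, 0], [0, 0, -0.03], 1], [[0, 0, 0], [0, 0, 0], 1], [[0, 0, 0], [0, 0, 0], 1]]}}

```text
time_s: 66.72
tool_pos: [614.6, 211.3, 167.7]
tcp_rot: [179.6, -0.1, 92.3]
force: [0.3, 0.3, -1.3]
gripper_width: -0.3
grasp_force: 0.0
```

```bash
python3 -c "
from h import *
sinks('top',330,170,375,235,26,110)
im=robot.grab_frame('top').max(2)[145:170,200:300]
for r in im[::2]: print(''.join('#' if v<80 else '+' if v<150 else '.' for v in r))
print(px('top',[618,87,92]))"
```

```text
blob [345.8 204.9] [ 471.3 -374.6   26. ] sides 37.0 74.0 ang -77.0
blob [331.  211.6] [ 445.6 -318.5   26. ] sides 175.0 8.0 ang -1.0
blob [348.2 185.6] [ 545.6 -385.3   26. ] sides 38.0 36.0 ang -81.0
+...................................................................................................
++..................................................................................................
+++.................................................................................................
+++.................................................................................................
+++...................+++...........................................................................
+++...................++++..........................................................................
++++..................++++..........................................................................
++++..................++++..........................................................................
++++..................++++..........................................................................
+++...................++++..........................................................................
++++..................++++..........................................................................
++++..................++++..........................................................................
++++................................................................................................
[223.  160.4]
```

The window is shut, the sinks are still in the tray and the arm is clear, so I'm handing in.

```bash
python3 -c "
from rig import robot
print(robot.hand_in())"
```

```text
the job is handed in; nothing more can be done
None
```

The job is done and handed in after about 67 s on the robot's clock: all three heat sinks were blown off and lie flat in the tray (two touching after one was knocked sideways there), the window is fully shut and both keys were pressed at about 6–8 N; the hand-in returned no verdict.

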